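# Refit the dough sheeter's washed roller and widen its guide

### The job

The dough sheeter has been washed: put its loose roller from the wooden rest back into the two open bearings. Its ends look alike, but the thicker one only fits the bearing on the gear-housing side, so feel which end that is, turn the roller round if need be and lay it gently fully home, level in both bearings, without dropping it. Also set the black width guide one notch farther out, away from the gear housing (lift it out of its notch and let it drop fully into the next one), and leave everything else as it stands.

Things in the scene. Friction and masses are not known exactly. Their poses are not given: they have to be found in the camera images.
- sheeter: white dough sheeter, fixed, 176 mm deep, 100 high, 268 wide with the fixed crank by its gear housing; origin on the worktop below the bearings' axis; x to its back, y along that axis to the gear housing (grey), z up. Two side plates, inner faces 126 mm apart, tops at z = 96 mm, slots open at the top. A fixed 44 mm roller lies 46 mm under the loose one's place; feed table in front, top z = 45 mm
- drive_bearing (a point): middle of the wide bearing slot (19.4 mm wide, rounded lips) in the side plate next to the gear housing, at the height where the seated roller's axis lies, 86 mm over the worktop and 72 mm from the sheeter's middle; axes as the sheeter's
- plain_bearing (a point): the same point in the narrow bearing slot (14.4 mm wide) of the other side plate; the seated roller's axis runs through both points
- next_notch (a point): middle of the floor (52 mm over the worktop) of the notch that the width guide must go into: the outermost of five on the side away from the gear housing. Notches 9 mm wide, 10 deep, 24 apart along y in an 8 mm thick rail (top z = 62 mm) along the front edge of the feed table, 115 mm in front of the bearings' axis; axes as the sheeter's
- rest: wooden rest, fixed, 110 x 64 mm, that carries the loose roller on two 10 mm wide saddles 42 mm either side of its middle; origin on the worktop under its middle, x along the roller
- roller: loose metal roller, about 0.28 kg: barrel 44 mm diameter, 114 long, at each end a journal 26 mm long, one 17 mm, the other 12 mm in diameter. Origin at its centre (43 mm over the worktop on the rest), x along it; which end is thick is not told: feel it. Grip the barrel's middle, or a journal 62 to 83 mm from the centre. Wrong way round, the thick end stops 10 mm high in the narrow slot's lips
- width_guide: black width guide, 0.10 kg, riding on the notched rail: saddle 19 x 24 mm, ridged grip tab 18 mm (x) by 10 mm (y) standing 19 to 64 mm above its origin, thin steel fence plate toward the roller. Origin under the middle of its 7 mm cross pin, which lies on the notch's floor, one notch (24 mm) inward of point next_notch. It must rise 11 mm to clear the rail's teeth; axes as the sheeter's
- mug_2: teal and white mug at the back left, 94 mm high, loose, to be left alone; origin under its middle
- glass_2: drinking glass, upside down, 91 mm high, at the back right, loose, to be left alone; origin under its middle

How it is judged (in metres and radians):
At the end, for the whole second after the job is handed in: roller at rest in both bearings: centre within 2.5 mm in height, 4 mm across, 8 mm along, axis within 0.03 rad of theirs; width guide at rest, upright, within 5 mm of the outermost notch away from the gear housing and 3 mm of its floor (z of roller in the frame of sheeter between 0.0835 and 0.0885 m and angle between the x axis of roller and the y axis of sheeter, either way round below 0.03 rad and x of roller in the frame of sheeter between -0.004 and 0.004 m and y of roller in the frame of sheeter between -0.008 and 0.008 m and horizontal distance between width_guide and next_notch below 0.005 m and z of width_guide in the frame of next_notch below 0.003 m and angle between width_guide's own z axis and vertical below 0.1 rad and linear speed of each of roller, width_guide below 0.02 m/s); the robot touches nothing.
It fails at once if the roller is dropped into the bearings (falls in faster than 0.4 m/s) (horizontal distance between roller and sheeter below 0.03 m and z of roller in the frame of sheeter below 0.095 m and linear speed of roller above 0.4 m/s).
It fails at once if the mug or the glass is shifted by more than 30 mm (distance of any of mug_2, glass_2 from where it was at the start of the episode above 0.03 m).
It also fails if it takes over 50 s, if anything falls off the work surface, if the arm or the gripper's body presses on something with over 40 N, if the wrist force passes 120 N, or if a joint passes its speed limit or range.

### The arm

A 6-joint arm with a two-finger parallel gripper is mounted at the origin on a cart in front of the work surface, level with it; the furniture and walls round the work are solid. World frame = base frame: x ahead of the robot, y to its left, z up, the work surface at z = 0. Lengths are in m, angles in degrees, forces in N, time in s.
With the tool pointing down it reaches from about 0.3 to 0.85 m from the base axis. Payload 5.4 kg.
Tool frame: the origin (TCP) lies at the very end of the fingers, on their centre line; the grasp point (between the pads) lies 19 mm behind it; z points along the fingers, y is the direction in which the jaws open and shut (so a half turn about z gives the same grasp; the last joint's range is limited). The gripper opens to 85 mm and grips with 20 to 120 N. Pads are 22 mm wide; open, the fingers measure 114 mm over their backs; the gripper's body (76 mm by 85 mm) begins 54 mm behind the grasp point. The pads swing forward as they close: fully open they stand 13 mm farther back than shut.
Start: joints at [58.092, 9.076, 91.501, -0, 79.423, -12.038], TCP at [0.195, 0.541, 0.231] pointing down, gripper open.
Joint ranges: [-166.64, 166.64], [-54.1, 131.32], [10.49, 154.53], [-73.88, 253.88], [9.74, 151.15], [-171.62, 171.62]. Speed limits (degrees/s): [147.25, 147.25, 180, 180, 180, 180].

### API

Orientations are given as [roll, pitch, yaw] about the fixed x, y, z axes, in that order (R = Rz(yaw) Ry(pitch) Rx(roll)).
In Python, from rig import bot gives the robot as it stands.
- The arm moves only by the tool step_arm, never from a script. Its argument "moves" is a list of rows, each an object of numbers: "gripper": the opening, from 0 (shut) to 1 (fully open); "x", "y", "z": the shift along the tool's x, y, z in units of 30 mm (1.0 is 30 mm); "rx", "ry", "rz": the turn, a rotation vector about the tool's x, y, z in rad. In form: [{"gripper": .., "x": .., "y": .., "z": .., "rx": .., "ry": .., "rz": ..}, ...]. A call has 1 to 5 rows; each row shifts and turns the pose as measured when the row begins, along the tool's axes as they then stand; what a row does not reach is not made up. A row lasts 1/8 s, in which the tool goes at most 62.5 mm and 10.7 degrees, less where a joint would pass 70% of its speed; a pose out of reach is approached as far as the arm can. A call is refused whole if a number of a shift passes 1 or a number of a turn 0.188, either way. A call with a gripper value outside its range is refused whole. The fingers move at their own pace and stop on an object; the grip force is fixed at half the most. Time passes only in rows, so rows that do not move let the fingers close. It gives the time, the measured TCP pose, the force and the opening at its end, in the units of the state.
- bot.state(): the state, without advancing time (a new reading comes with each control period).
- bot.grab_frame(name): name is "scene" or "top"; returns a dict with "img" (400x640x3 uint8, red, green, blue), "depth" (400x640 float32, m along the optical axis (not along the pixel's ray), 0 where there is no reading), "camera_matrix" (3x3 intrinsics, pixels), "dist_coeffs" ([k1, k2, p1, p2, k3] as OpenCV has them; the pictures are not rectified), "rvec" (rotation vector, rad) and "tvec" (3), from world to camera coordinates, as OpenCV has them. Camera axes: x right, y down, z forward; pixel columns grow to the right and rows downward; lengths in m; the calibration is good to about 2 mm. A picture is of the moment at which its call begins.
- bot.hand_in(): hands the job in, once; it reports no verdict.
The state is a dict: "time_s": time; "joint_pos": joint angles; "joint_vel": joint speeds; "joint_torque": joint torques, N m; "tcp_pos": TCP position; "eef_rot": TCP orientation; "ft_force": force on the tool from outside, world axes, zero at the start; "torque": the same for the moment, N m; "grip_width": finger opening in m.
Only numpy, scipy, OpenCV 4.12 (cv2) and the standard library are available. Lean on these libraries where they do the work, as an engineer would, in place of code of your own. Each camera call takes 0.05 s, during which the arm holds its last target.

## Working session

There is one attempt and no reset: what is moved stays moved. The work goes in short steps, Python scripts to look and compute and a tool call to move; the robot and the scene stay as the last step left them, time stands still between calls to the robot, and variables do not carry over. Pictures are saved under pics/ and viewed, and the job is handed in when it is done.

Besides the shell and the picture viewer there is one more tool, called after "Emit:" as name(argument=value, ...) on one line, values as JSON. step_arm: Moves the arm, as the interface text tells. Its arguments: {"type":"object","properties":{"moves":{"type":"array","items":{"type":"object","properties":{"gripper":{"type":"number"},"x":{"type":"number"},"y":{"type":"number"},"z":{"type":"number"},"rx":{"type":"number"},"ry":{"type":"number"},"rz":{"type":"number"}}}}},"required":["moves"]}

```bash
mkdir -p pics; cat > h.py <<'E'
import numpy as np,cv2,json
from rig import bot
from scipy.spatial.transform import Rotation as R
def grab(n,save=None):
    f=bot.grab_frame(n)
    if save: cv2.imwrite(f'pics/{save}.png',cv2.cvtColor(f['img'],cv2.COLOR_RGB2BGR)); np.savez(f'pics/{save}.npz',**f)
    return f
def load(s): return dict(np.load(f'pics/{s}.npz'))
def cloud(f):
    """world xyz per pixel (from depth)"""
    h,w=f['depth'].shape
    u,v=np.meshgrid(np.arange(w),np.arange(h))
    p=cv2.undistortPoints(np.stack([u,v],-1).reshape(-1,1,2).astype(np.float64),f['camera_matrix'],f['dist_coeffs']).reshape(h,w,2)
    d=f['depth'].astype(float)
    c=np.dstack([p[...,0]*d,p[...,1]*d,d])
    Rm=cv2.Rodrigues(f['rvec'])[0]
    X=(c-f['tvec'].reshape(3))@Rm
    X[d<=0]=np.nan
    return X
def ray(f,uv,z):
    p=cv2.undistortPoints(np.array(uv,float).reshape(-1,1,2),f['camera_matrix'],f['dist_coeffs']).reshape(-1,2)
    Rm=cv2.Rodrigues(f['rvec'])[0]; o=-Rm.T@f['tvec'].reshape(3)
    d=np.c_[p,np.ones(len(p))]@Rm
    return o+d*((z-o[2])/d[:,2])[:,None]
def proj(f,P): return cv2.projectPoints(np.array(P,float).reshape(-1,1,3),f['rvec'],f['tvec'],f['camera_matrix'],f['dist_coeffs'])[0].reshape(-1,2)
E
python3 - <<'E'
from h import *
print(bot.state())
for n in('scene','top'):
    f=grab(n,n+'0'); Rm=cv2.Rodrigues(f['rvec'])[0]; print(n,-Rm.T@f['tvec'].reshape(3),(f['depth']>0).mean())
E
```

```text
{'time_s': 0.0, 'joint_pos': array([ 5.80921197e+01,  9.11237317e+00,  9.15741967e+01,  1.21812471e-03,
        7.94233093e+01, -1.20388505e+01]), 'joint_vel': array([-0.01094971,  0.09684972,  0.00157299, -0.01823538, -0.00277166,
       -0.06435809]), 'joint_torque': array([-1.51582162e-04, -3.96004021e+01, -3.31427479e+01, -3.11507811e-04,
        8.50771816e-03,  4.50331459e-05]), 'tcp_pos': array([0.19511746, 0.54023014, 0.23030194]), 'eef_rot': array([-1.79892787e+02, -2.40886919e-02,  1.60130723e+02]), 'ft_force': array([-0.30443629, -0.12581926, -0.94624443]), 'torque': array([-0.02649941,  0.02590751,  0.03439518]), 'grip_width': 0.0852069192323003}
scene [ 0.21653859 -0.65324015  0.94634972] 0.97369140625
top [0.50604873 0.03428951 1.22929975] 0.996140625
```

View pics/scene0.png

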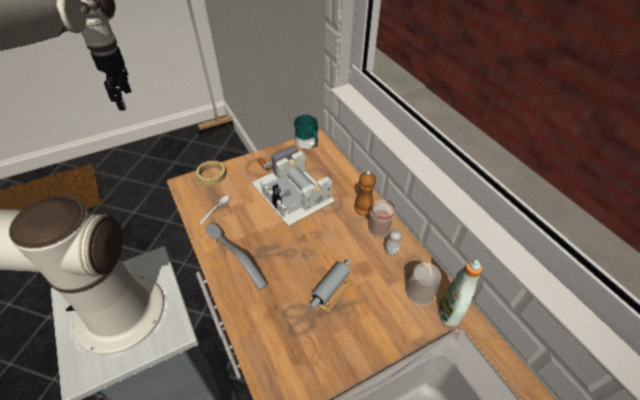

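View pics/top0.png

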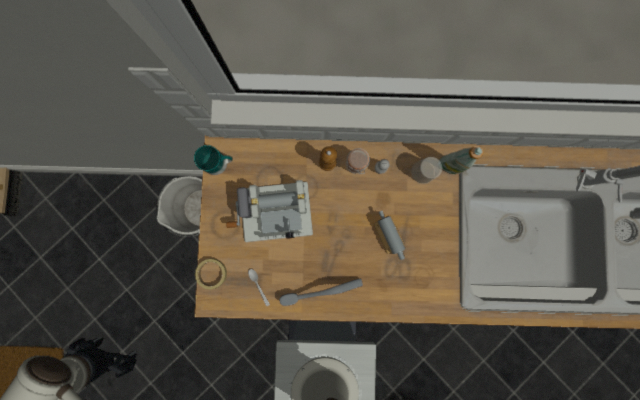

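```bash
python3 - <<'E'
from h import *
f=load('top0');im=cv2.cvtColor(f['img'],cv2.COLOR_RGB2BGR)
a=cv2.resize(im[170:260,225:325],None,fx=6,fy=6,interpolation=cv2.INTER_CUBIC);cv2.imwrite('pics/z1.png',a)
a=cv2.resize(im[195:275,350:430],None,fx=6,fy=6,interpolation=cv2.INTER_CUBIC);cv2.imwrite('pics/z2.png',a)
f=load('scene0');im=cv2.cvtColor(f['img'],cv2.COLOR_RGB2BGR)
a=cv2.resize(im[135:235,245:345],None,fx=6,fy=6,interpolation=cv2.INTER_CUBIC);cv2.imwrite('pics/z3.png',a)
E
```

```text
(no output)
```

View pics/z1.png

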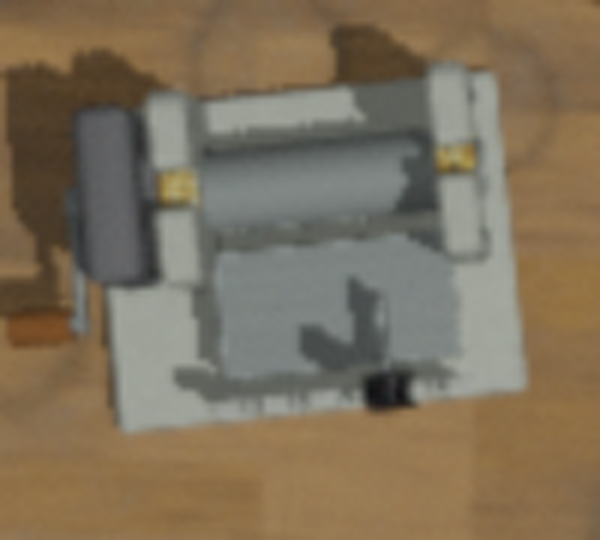

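View pics/z2.png

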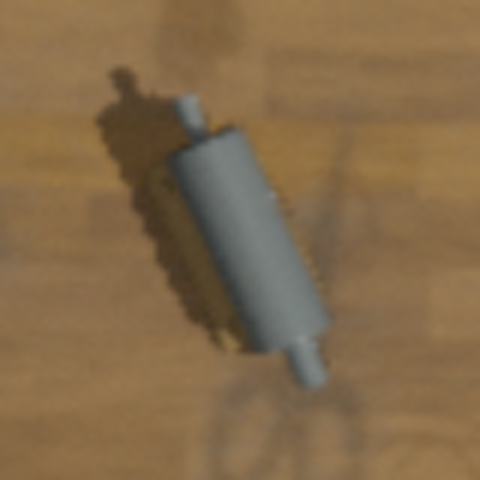

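View pics/z3.png

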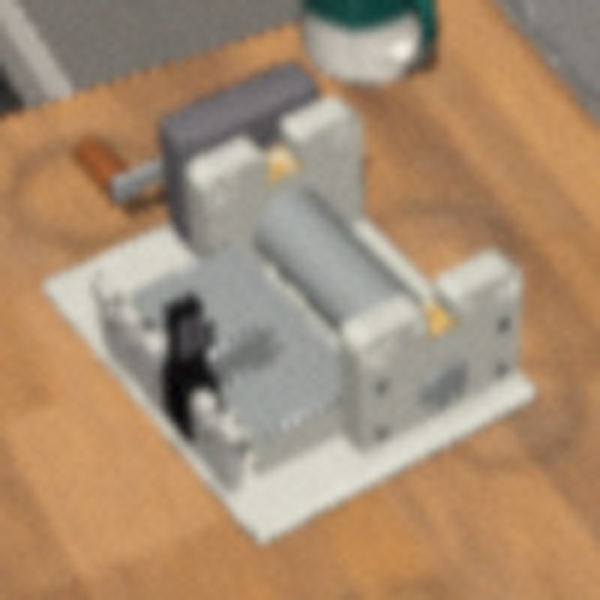

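```bash
python3 - <<'E'
from h import *
for n in('top0','scene0'):
    f=load(n);X=cloud(f);hsv=cv2.cvtColor(f['img'],cv2.COLOR_RGB2HSV)
    # brass: yellow saturated, at height>.06
    m=(hsv[...,0]>17)&(hsv[...,0]<35)&(hsv[...,1]>100)&(X[...,2]>.05)&(X[...,2]<.12)&(X[...,0]<.8)
    k,l,s,c=cv2.connectedComponentsWithStats(m.astype(np.uint8))
    for i in range(1,k):
        if s[i,4]>4:
            P=X[l==i]; print(n,'brass',s[i],c[i],P.mean(0).round(4),P.min(0).round(4),P.max(0).round(4))
    # side plates tops
    m=(X[...,2]>.09)&(X[...,2]<.101)&(hsv[...,1]<70)&(X[...,0]<.7)
    k,l,s,c=cv2.connectedComponentsWithStats(m.astype(np.uint8))
    for i in range(1,k):
        if s[i,4]>12:
            P=X[l==i]; print(n,'plate',s[i],c[i].round(1),np.median(P,0).round(4),P.min(0).round(4),P.max(0).round(4))
    m=(hsv[...,2]<45)&(X[...,2]>.03)&(X[...,2]<.13)&(X[...,0]<.6)&(X[...,0]>.25)
    k,l,s,c=cv2.connectedComponentsWithStats(m.astype(np.uint8))
    for i in range(1,k):
        if s[i,4]>12:
            P=X[l==i]; print(n,'black',s[i],c[i].round(1),np.median(P,0).round(4),P.min(0).round(4),P.max(0).round(4))
    # roller
    g=(hsv[...,1]<60)&(X[...,2]>.025)&(X[...,2]<.08)&(X[...,1]<-.03)&(X[...,1]>-.3)&(X[...,0]<.63)&(X[...,0]>.3)
    k,l,s,c=cv2.connectedComponentsWithStats(g.astype(np.uint8))
    for i in range(1,k):
        if s[i,4]>40:
            P=X[l==i]; print(n,'roller',s[i],c[i].round(1),P.mean(0).round(4),P.min(0).round(4),P.max(0).round(4))
            Q=P[P[:,2]>.058]; mu=Q.mean(0); e=np.linalg.svd(Q-mu,full_matrices=False)[2][0]; print('  barrel top',mu.round(4),e.round(3),np.degrees(np.arctan2(e[1],e[0])).round(1),len(Q))
            t=(P-mu)@e; print('  span',t.min(),t.max(),(t.min()+t.max())/2)
E
```

```text
top0 brass [445 163  14   9  28] [450.75       167.57142857] [ 0.7175 -0.3819  0.0607] [ 0.706  -0.4023  0.0521] [ 0.7326 -0.3653  0.0689]
top0 brass [298 194   6   5  17] [300.64705882 196.17647059] [0.6113 0.0903 0.0794] [0.6055 0.0829 0.0758] [0.6184 0.0986 0.0824]
top0 brass [251 199   6   5  20] [253.65 200.55] [0.5939 0.2354 0.0771] [0.586  0.2275 0.0702] [0.5989 0.2448 0.0808]
top0 plate [421 171  20   7  60] [431.4 173.4] [ 0.6929 -0.3126  0.0915] [ 0.6807 -0.3367  0.09  ] [ 0.6999 -0.2782  0.0963]
top0 plate [598 176  10   7  22] [601.6 179.2] [ 0.6886 -0.8345  0.0944] [ 0.6794 -0.8483  0.0913] [ 0.6985 -0.827   0.1005]
top0 plate [297 180   7  14  80] [299.8 186.7] [0.6381 0.0928 0.0954] [0.6194 0.0827 0.0903] [0.6602 0.1021 0.1   ]
top0 plate [250 185   7  13  77] [252.8 191. ] [0.6215 0.2357 0.0954] [0.6032 0.2251 0.0902] [0.6408 0.2456 0.1008]
top0 plate [237 187  12  30 224] [242.7 201.7] [0.5896 0.265  0.098 ] [0.5443 0.2479 0.0905] [0.6333 0.2856 0.101 ]
top0 plate [298 199   8  14  79] [301.6 205.1] [0.5829 0.085  0.0959] [0.5617 0.0749 0.0902] [0.6017 0.0974 0.1009]
[... 2086 characters left out ...]
4843 0.1174 0.1054] [0.4975 0.1242 0.1198]
scene0 black [273 192   7  14  51] [275.2 198. ] [0.4858 0.119  0.0723] [0.481  0.1113 0.044 ] [0.4988 0.1291 0.098 ]
scene0 roller [240 257  25  30 285] [251.7 269.7] [ 0.3367 -0.0648  0.0438] [ 0.3174 -0.1094  0.0251] [ 0.357  -0.0301  0.065 ]
  barrel top [ 0.3291 -0.036   0.06  ] [-0.98   0.192  0.058] 168.9 28
  span -0.0407600056390715 0.01151432104424443 -0.014622842297413535
scene0 roller [310 260  40  49 808] [329.7 283.5] [ 0.4944 -0.2048  0.0595] [ 0.4257 -0.2398  0.0324] [ 0.5759 -0.1605  0.0703]
  barrel top [ 0.4985 -0.1993  0.064 ] [-0.901 -0.435 -0.009] -154.2 527
  span -0.08485230208131275 0.07951424992758205 -0.0026690260768653523
```

```bash
python3 - <<'E'
from h import *
C={}
for n in('top0','scene0'):
    f=load(n);X=cloud(f);hsv=cv2.cvtColor(f['img'],cv2.COLOR_RGB2HSV);v,u=np.mgrid[0:400,0:640]
    # plates: cast mask pixels onto z=.096, keep in regions
    m=(X[...,2]>.0915)&(X[...,2]<.101)&(hsv[...,1]<60)&(hsv[...,2]>90)
    P=ray(f,np.c_[u[m],v[m]],.096)
    for nm,y0,y1 in(('R',.065,.115),('L',.205,.2455)):
        Q=P[(P[:,0]>.53)&(P[:,0]<.67)&(P[:,1]>y0)&(P[:,1]<y1)]
        if len(Q)<30: continue
        r=cv2.minAreaRect((Q[:,:2]*1000).astype(np.float32)); print(n,nm,len(Q),r)
    # guide tab top z .116
    m=(hsv[...,2]<60)&(X[...,2]>.105)&(X[...,2]<.125)&(X[...,0]<.52)&(X[...,0]>.46)&(X[...,1]>.08)&(X[...,1]<.16)
    P=ray(f,np.c_[u[m],v[m]],.116); print(n,'tab',len(P),P.mean(0),P.min(0),P.max(0), cv2.minAreaRect((P[:,:2]*1000).astype(np.float32)))
    # roller: fit in xy via silhouette, cast at axis height .043
    g=(hsv[...,1]<60)&(X[...,2]>.03)&(X[...,2]<.08)&(X[...,1]<-.12)&(X[...,1]>-.27)&(X[...,0]<.60)&(X[...,0]>.4)
    P=ray(f,np.c_[u[g],v[g]],.043)[:,:2]; mu=P.mean(0); e=np.linalg.svd(P-mu,full_matrices=False)[2][0]; e*=np.sign(e[0])
    t=(P-mu)@e; s=(P-mu)@[-e[1],e[0]]
    print(n,'roller',mu,np.degrees(np.arctan2(e[1],e[0])),'t',t.min(),t.max(),'centre',mu+e*(t.min()+t.max())/2)
    for a,b in((-90,-60),(-50,0),(0,50),(60,90)):
        k=(t*1000>a)&(t*1000<b); print('   seg',a,k.sum(),'w',s[k].min().round(4),s[k].max().round(4),'mean',s[k].mean().round(4))
    # fence: what's above z .05 over the table
    m=(X[...,2]>.052)&(X[...,2]<.13)&(X[...,0]>.46)&(X[...,0]<.56)&(X[...,1]>.06)&(X[...,1]<.16)
    Q=X[m]; np.set_printoptions(suppress=True); print(n,len(Q)); 
    c=np.array([.602,.161]);y=np.radians(7.3);L=(Q[:,:2]-c)@np.array([[np.cos(y),-np.sin(y)],[np.sin(y),np.cos(y)]])
    print(np.c_[L,Q[:,2]].round(3)[::3].tolist())
E
```

```text
top0 R 150 ((611.30029296875, 89.59455108642578), (95.7688217163086, 17.87873077392578), 7.5504984855651855)
top0 L 140 ((592.1635131835938, 232.08740234375), (95.30774688720703, 18.42630386352539), 7.654853343963623)
top0 tab 23 [0.4924167  0.12106804 0.116     ] [0.48523558 0.11618061 0.116     ] [0.5001735  0.12559558 0.116     ] ((492.7453308105469, 120.88806915283203), (14.841248512268066, 8.911348342895508), 1.9650838375091553)
top0 roller [ 0.49828163 -0.1993774 ] 26.08337621142624 t -0.08092099714775743 0.08475043401387053 centre [ 0.50000134 -0.19853554]
   seg -90 36 w -0.008 0.0077 mean 0.0
   seg -50 216 w -0.0214 0.0215 mean 0.0001
   seg 0 215 w -0.0216 0.0214 mean -0.0002
   seg 60 27 w -0.0057 0.0081 mean 0.0004
top0 105
[[-0.066, -0.025, 0.071], [-0.075, -0.025, 0.076], [-0.081, -0.024, 0.07], [-0.084, -0.026, 0.062], [-0.09, -0.023, 0.071], [-0.097, -0.026, 0.075], [-0.105, -0.015, 0.071], [-0.106, -0.028, 0.115], [-0.107, -0.034, 0.071], [-0.108, -0.015, 0.07], [-0.109, -0.028, 0.115], [-0.11, -0.034, 0.071], [-0.111, -0.042, 0.062], [-0.113, -0.058, 0.062], [-0.11
[... 2568 characters left out ...]
, 0.058], [-0.124, -0.016, 0.068], [-0.119, -0.027, 0.075], [-0.111, -0.031, 0.074], [-0.096, -0.022, 0.056], [-0.124, -0.016, 0.064], [-0.12, -0.028, 0.071], [-0.114, -0.036, 0.075], [-0.098, -0.025, 0.056], [-0.123, -0.027, 0.069], [-0.116, -0.034, 0.071], [-0.105, -0.03, 0.06], [-0.123, -0.033, 0.07], [-0.114, -0.035, 0.066], [-0.123, -0.026, 0.059], [-0.117, -0.033, 0.061], [-0.11, -0.04, 0.063], [-0.117, -0.032, 0.056], [-0.113, -0.044, 0.064], [-0.117, -0.04, 0.059], [-0.117, -0.038, 0.053], [-0.114, -0.051, 0.062], [-0.117, -0.044, 0.054], [-0.114, -0.058, 0.064], [-0.118, -0.052, 0.057], [-0.115, -0.064, 0.066], [-0.117, -0.061, 0.06], [-0.118, -0.064, 0.059], [-0.11, -0.066, 0.056]]
```

```bash
cat > p.py <<'E'
import sys
from h import *
# usage: p.py x y z yaw : rows toward a tool-down pose (mm-units/30, rad), up to 5
def plan(x,y,z,yaw,n=5,cap=1.0):
    s=bot.state(); p=s['tcp_pos']; Rc=R.from_euler('xyz',s['eef_rot'],degrees=True)
    Rt=R.from_euler('xyz',[180,0,yaw],degrees=True); t=np.array([x,y,z])
    print('t',round(s['time_s'],2),'tcp',p.round(4),'rpy',s['eef_rot'].round(2),'F',s['ft_force'].round(1),'T',s['torque'].round(2),'w',round(s['grip_width'],4),'j6',round(s['joint_pos'][5],1))
    print('err world mm',((t-p)*1000).round(1))
    for i in range(n):
        d=Rc.inv().apply(t-p)/.03; m=np.abs(d).max(); d=d/max(1,m/cap)
        r=(Rc.inv()*Rt).as_rotvec(); q=np.abs(r).max(); r=r/max(1,q/.18)
        d=d.round(2);r=r.round(3)
        print(dict(x=float(d[0]),y=float(d[1]),z=float(d[2]),rx=float(r[0]),ry=float(r[1]),rz=float(r[2])))
        p=p+Rc.apply(d*.03);Rc=Rc*R.from_rotvec(r)
        if np.linalg.norm(t-p)<4e-4 and q<.004: break
if __name__=='__main__': plan(*map(float,sys.argv[1:5]),n=int(sys.argv[5]) if len(sys.argv)>5 else 5,cap=float(sys.argv[6]) if len(sys.argv)>6 else 1.)
E
python3 p.py .491 .1205 .16 187.6 20
```

```text
t 0.1 tcp [0.1952 0.5403 0.2304] rpy [-1.7990e+02 -2.0000e-02  1.6013e+02] F [-0.3 -0.1 -0.5] T [-0.01  0.02  0.02] w 0.0853 j6 -12.0
err world mm [ 295.8 -419.8  -70.4]
{'x': -1.0, 'y': -0.7, 'z': 0.17, 'rx': -0.001, 'ry': -0.0, 'rz': -0.18}
{'x': -0.99, 'y': -1.0, 'z': 0.19, 'rx': -0.0, 'ry': -0.0, 'rz': -0.18}
{'x': -0.69, 'y': -1.0, 'z': 0.17, 'rx': -0.0, 'ry': -0.001, 'rz': -0.119}
{'x': -0.52, 'y': -1.0, 'z': 0.16, 'rx': -0.0, 'ry': 0.0, 'rz': -0.0}
{'x': -0.52, 'y': -1.0, 'z': 0.15, 'rx': -0.0, 'ry': 0.0, 'rz': -0.0}
{'x': -0.52, 'y': -1.0, 'z': 0.16, 'rx': -0.0, 'ry': 0.0, 'rz': -0.0}
{'x': -0.52, 'y': -1.0, 'z': 0.15, 'rx': -0.0, 'ry': 0.0, 'rz': -0.0}
{'x': -0.52, 'y': -1.0, 'z': 0.16, 'rx': -0.0, 'ry': 0.0, 'rz': -0.0}
{'x': -0.52, 'y': -1.0, 'z': 0.15, 'rx': -0.0, 'ry': 0.0, 'rz': -0.0}
{'x': -0.53, 'y': -1.0, 'z': 0.16, 'rx': -0.0, 'ry': 0.0, 'rz': -0.0}
{'x': -0.52, 'y': -1.0, 'z': 0.15, 'rx': -0.0, 'ry': 0.0, 'rz': -0.0}
{'x': -0.53, 'y': -1.0, 'z': 0.16, 'rx': -0.0, 'ry': 0.0, 'rz': -0.0}
{'x': -0.52, 'y': -1.0, 'z': 0.15, 'rx': -0.0, 'ry': 0.0, 'rz': -0.0}
{'x': -0.53, 'y': -1.0, 'z': 0.16, 'rx': -0.0, 'ry': 0.0, 'rz': -0.0}
{'x': -0.4, 'y': -0.76, 'z': 0.11, 'rx': -0.0, 'ry': 0.0, 'rz': -0.0}
```

Emit:
step_arm(moves=[{"gripper": 0.45, "x": -1, "y": -0.7, "rz": -0.18}, {"gripper": 0.45, "x": -1, "y": -1, "rz": -0.18}, {"gripper": 0.45, "x": -0.7, "y": -1, "rz": -0.12}, {"gripper": 0.45, "x": -0.52, "y": -1}, {"gripper": 0.45, "x": -0.52, "y": -1}])

```text
$.moves[0]: bad value
```

Emit:
step_arm(moves=[{"gripper": 0.45, "x": -0.52, "y": -1}, {"gripper": 0.45, "x": -0.52, "y": -1}, {"gripper": 0.45, "x": -0.52, "y": -1}, {"gripper": 0.45, "x": -0.52, "y": -1}, {"gripper": 0.45, "x": -0.52, "y": -1}])

```text
$.moves[0]: bad value
```

```bash
python3 p.py .491 .1205 .16 187.6 10
```

```text
t 0.1 tcp [0.1952 0.5403 0.2304] rpy [-1.7990e+02 -2.0000e-02  1.6013e+02] F [-0.3 -0.1 -0.5] T [-0.01  0.02  0.02] w 0.0853 j6 -12.0
err world mm [ 295.8 -419.8  -70.4]
{'x': -1.0, 'y': -0.7, 'z': 0.17, 'rx': -0.001, 'ry': -0.0, 'rz': -0.18}
{'x': -0.99, 'y': -1.0, 'z': 0.19, 'rx': -0.0, 'ry': -0.0, 'rz': -0.18}
{'x': -0.69, 'y': -1.0, 'z': 0.17, 'rx': -0.0, 'ry': -0.001, 'rz': -0.119}
{'x': -0.52, 'y': -1.0, 'z': 0.16, 'rx': -0.0, 'ry': 0.0, 'rz': -0.0}
{'x': -0.52, 'y': -1.0, 'z': 0.15, 'rx': -0.0, 'ry': 0.0, 'rz': -0.0}
{'x': -0.52, 'y': -1.0, 'z': 0.16, 'rx': -0.0, 'ry': 0.0, 'rz': -0.0}
{'x': -0.52, 'y': -1.0, 'z': 0.15, 'rx': -0.0, 'ry': 0.0, 'rz': -0.0}
{'x': -0.52, 'y': -1.0, 'z': 0.16, 'rx': -0.0, 'ry': 0.0, 'rz': -0.0}
{'x': -0.52, 'y': -1.0, 'z': 0.15, 'rx': -0.0, 'ry': 0.0, 'rz': -0.0}
{'x': -0.53, 'y': -1.0, 'z': 0.16, 'rx': -0.0, 'ry': 0.0, 'rz': -0.0}
```

All keys are probably needed in each row.

Emit:
step_arm(moves=[{"gripper": 0.45, "x": -1, "y": -0.7, "z": 0, "rx": 0, "ry": 0, "rz": -0.18}, {"gripper": 0.45, "x": -1, "y": -1, "z": 0, "rx": 0, "ry": 0, "rz": -0.18}, {"gripper": 0.45, "x": -0.7, "y": -1, "z": 0, "rx": 0, "ry": 0, "rz": -0.12}, {"gripper": 0.45, "x": -0.52, "y": -1, "z": 0, "rx": 0, "ry": 0, "rz": 0}, {"gripper": 0.45, "x": -0.52, "y": -1, "z": 0, "rx": 0, "ry": 0, "rz": 0}])

```text
time_s: 0.72
tcp_pos: [0.3031, 0.3877, 0.2278]
eef_rot: [-179.8, -0.3, -171.2]
ft_force: [0.5, -0.1, -0.3]
grip_width: 0.0389
```

Emit:
step_arm(moves=[{"gripper": 0.45, "x": -0.52, "y": -1, "z": 0, "rx": 0, "ry": 0, "rz": 0}, {"gripper": 0.45, "x": -0.52, "y": -1, "z": 0, "rx": 0, "ry": 0, "rz": 0}, {"gripper": 0.45, "x": -0.52, "y": -1, "z": 0, "rx": 0, "ry": 0, "rz": 0}, {"gripper": 0.45, "x": -0.52, "y": -1, "z": 0, "rx": 0, "ry": 0, "rz": 0}, {"gripper": 0.45, "x": -0.52, "y": -1, "z": 0, "rx": 0, "ry": 0, "rz": 0}])

```text
time_s: 1.35
tcp_pos: [0.4045, 0.2459, 0.2259]
eef_rot: [-179.7, -0.5, -171.2]
ft_force: [0.1, -0.1, -0.8]
grip_width: 0.0384
```

```bash
python3 p.py .491 .1205 .16 187.6 10
```

```text
t 1.35 tcp [0.4045 0.2459 0.2259] rpy [-179.72   -0.46 -171.17] F [ 0.1 -0.1 -0.8] T [-0.06 -0.01  0.01] w 0.0384 j6 -82.0
err world mm [  86.5 -125.4  -65.9]
{'x': -0.49, 'y': -1.0, 'z': 0.48, 'rx': -0.005, 'ry': -0.008, 'rz': 0.021}
{'x': -0.51, 'y': -1.0, 'z': 0.49, 'rx': 0.0, 'ry': 0.0, 'rz': 0.0}
{'x': -0.51, 'y': -1.0, 'z': 0.48, 'rx': 0.0, 'ry': 0.0, 'rz': 0.0}
{'x': -0.5, 'y': -1.0, 'z': 0.49, 'rx': 0.0, 'ry': 0.0, 'rz': 0.0}
{'x': -0.27, 'y': -0.54, 'z': 0.26, 'rx': 0.0, 'ry': 0.0, 'rz': 0.0}
```

Emit:
step_arm(moves=[{"gripper": 0.45, "x": -0.55, "y": -1, "z": 0.5, "rx": -0.005, "ry": -0.008, "rz": 0.021}, {"gripper": 0.45, "x": -0.55, "y": -1, "z": 0.5, "rx": 0, "ry": 0, "rz": 0}, {"gripper": 0.45, "x": -0.55, "y": -1, "z": 0.5, "rx": 0, "ry": 0, "rz": 0}, {"gripper": 0.45, "x": -0.55, "y": -1, "z": 0.5, "rx": 0, "ry": 0, "rz": 0}, {"gripper": 0.45, "x": -0.45, "y": -0.7, "z": 0.4, "rx": 0, "ry": 0, "rz": 0}])

```text
time_s: 1.98
tcp_pos: [0.505, 0.1119, 0.1513]
eef_rot: [180.0, 0.0, -172.5]
ft_force: [0.1, -0.3, -0.1]
grip_width: 0.0381
```

```bash
python3 p.py .491 .1205 .081 187.6 10; python3 - <<'E'
from h import *
f=grab('scene','s1');im=cv2.cvtColor(f['img'],cv2.COLOR_RGB2BGR)
cv2.imwrite('pics/z4.png',cv2.resize(im[115:235,225:345],None,fx=5,fy=5,interpolation=cv2.INTER_CUBIC))
E
```

```text
t 1.98 tcp [0.505  0.1119 0.1513] rpy [ 1.7995e+02  1.0000e-02 -1.7249e+02] F [ 0.1 -0.3 -0.1] T [-0.01 -0.   -0.02] w 0.0381 j6 -98.5
err world mm [-14.    8.6 -70.3]
{'x': 0.18, 'y': 0.15, 'z': 1.0, 'rx': 0.001, 'ry': 0.0, 'rz': -0.002}
{'x': 0.18, 'y': 0.15, 'z': 1.0, 'rx': -0.0, 'ry': 0.0, 'rz': 0.0}
{'x': 0.06, 'y': 0.05, 'z': 0.34, 'rx': -0.0, 'ry': 0.0, 'rz': 0.0}
```

View pics/z4.png

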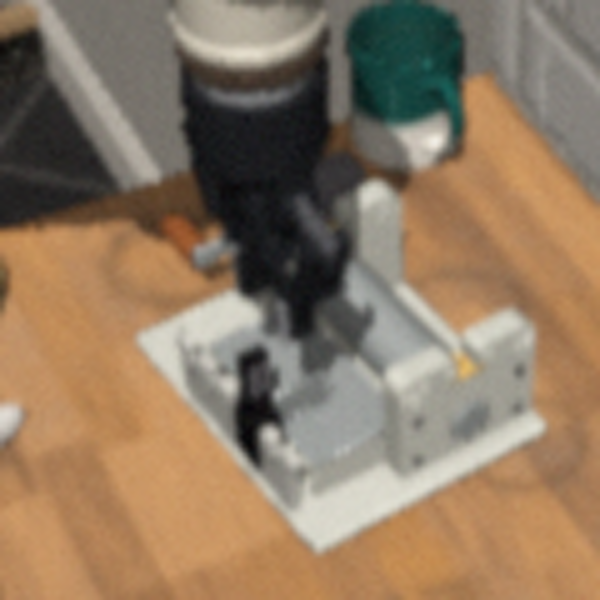

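Emit:
step_arm(moves=[{"gripper": 0.45, "x": 0.4, "y": 0.35, "z": 0, "rx": 0, "ry": 0, "rz": 0}, {"gripper": 0.45, "x": 0, "y": 0, "z": 0, "rx": 0, "ry": 0, "rz": 0}])

```text
time_s: 2.28
tcp_pos: [0.4904, 0.1195, 0.1491]
eef_rot: [180.0, -0.2, -172.6]
ft_force: [-0.7, 0.9, -0.5]
grip_width: 0.0383
```

```bash
python3 p.py .491 .1205 .081 187.6 10
```

```text
t 2.27 tcp [0.4904 0.1195 0.1491] rpy [ 179.98   -0.2  -172.62] F [-0.7  0.9 -0.5] T [0.   0.01 0.  ] w 0.0383 j6 -97.4
err world mm [  0.6   1.  -68.1]
{'x': -0.01, 'y': 0.01, 'z': 1.0, 'rx': 0.0, 'ry': -0.004, 'rz': -0.004}
{'x': -0.01, 'y': 0.01, 'z': 1.0, 'rx': 0.0, 'ry': 0.0, 'rz': 0.0}
{'x': -0.01, 'y': 0.01, 'z': 0.27, 'rx': 0.0, 'ry': 0.0, 'rz': 0.0}
```

Emit:
step_arm(moves=[{"gripper": 0.45, "x": 0, "y": 0.03, "z": 0.9, "rx": 0, "ry": -0.004, "rz": 0}, {"gripper": 0.45, "x": 0, "y": 0, "z": 0.9, "rx": 0, "ry": 0, "rz": 0}, {"gripper": 0.45, "x": 0, "y": 0, "z": 0.3, "rx": 0, "ry": 0, "rz": 0}, {"gripper": 0.45, "x": 0, "y": 0, "z": 0, "rx": 0, "ry": 0, "rz": 0}])

```text
time_s: 2.78
tcp_pos: [0.4903, 0.1238, 0.0878]
eef_rot: [-180.0, 0.4, -172.3]
ft_force: [-1.0, 0.1, 0.1]
grip_width: 0.0389
```

```bash
python3 p.py .491 .1205 .081 187.6 10; python3 - <<'E'
from h import *
f=grab('scene','s2');im=cv2.cvtColor(f['img'],cv2.COLOR_RGB2BGR)
cv2.imwrite('pics/z5.png',cv2.resize(im[115:235,225:345],None,fx=5,fy=5,interpolation=cv2.INTER_CUBIC))
E
```

```text
t 2.77 tcp [0.4903 0.1238 0.0878] rpy [-180.      0.36 -172.32] F [-1.   0.1  0.1] T [-0.02  0.01  0.03] w 0.0389 j6 -97.3
err world mm [ 0.7 -3.3 -6.8]
{'x': -0.01, 'y': -0.11, 'z': 0.23, 'rx': -0.0, 'ry': 0.006, 'rz': 0.001}
{'x': 0.0, 'y': -0.0, 'z': -0.0, 'rx': -0.0, 'ry': 0.0, 'rz': 0.0}
```

View pics/z5.png

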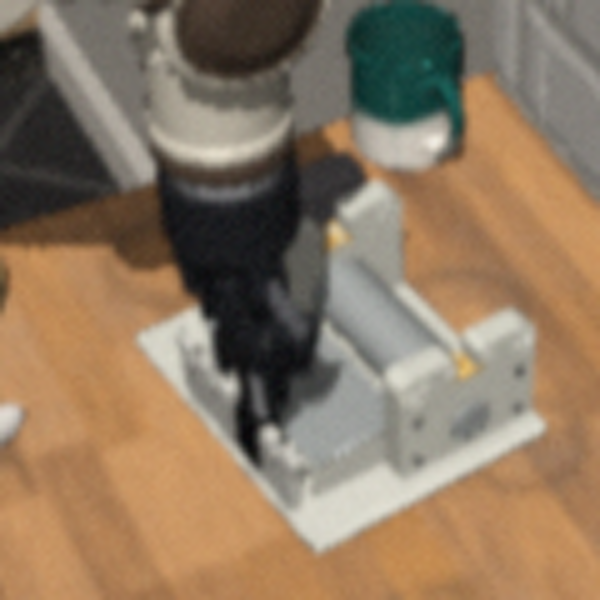

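Emit:
step_arm(moves=[{"gripper": 0.45, "x": 0, "y": -0.12, "z": 0.15, "rx": 0, "ry": 0.006, "rz": 0}, {"gripper": 0.45, "x": 0, "y": 0, "z": 0, "rx": 0, "ry": 0, "rz": 0}])

```text
time_s: 3.08
tcp_pos: [0.4926, 0.1202, 0.0854]
eef_rot: [-180.0, 0.2, -172.3]
ft_force: [0.5, -0.2, 0.1]
grip_width: 0.0386
```

Emit:
step_arm(moves=[{"gripper": 0.0, "x": 0, "y": 0, "z": 0, "rx": 0, "ry": 0, "rz": 0}, {"gripper": 0.0, "x": 0, "y": 0, "z": 0, "rx": 0, "ry": 0, "rz": 0}, {"gripper": 0.0, "x": 0, "y": 0, "z": 0, "rx": 0, "ry": 0, "rz": 0}])

```text
time_s: 3.45
tcp_pos: [0.4929, 0.1216, 0.0862]
eef_rot: [179.8, 0.3, -172.4]
ft_force: [-0.5, 1.0, 0.1]
grip_width: 0.009
```

```bash
python3 p.py .491 .1205 .081 187.6 1
```

```text
t 3.45 tcp [0.4929 0.1216 0.0862] rpy [ 179.83    0.31 -172.38] F [-0.5  1.   0.1] T [0.09 0.02 0.01] w 0.009 j6 -97.7
err world mm [-1.9 -1.1 -5.2]
{'x': 0.07, 'y': -0.03, 'z': 0.17, 'rx': 0.003, 'ry': 0.005, 'rz': 0.0}
```

Emit:
step_arm(moves=[{"gripper": 0.0, "x": 0, "y": 0, "z": -0.25, "rx": 0, "ry": 0, "rz": 0}, {"gripper": 0.0, "x": 0, "y": 0, "z": -0.3, "rx": 0, "ry": 0, "rz": 0}, {"gripper": 0.0, "x": 0, "y": 0, "z": 0, "rx": 0, "ry": 0, "rz": 0}])

```text
time_s: 3.82
tcp_pos: [0.493, 0.1209, 0.104]
eef_rot: [179.9, 0.3, -172.4]
ft_force: [0.2, -0.6, -0.0]
grip_width: 0.0089
```

```bash
python3 p.py .4961 .0978 .103 187.6 2; python3 - <<'E'
from h import *
f=grab('scene','s3');im=cv2.cvtColor(f['img'],cv2.COLOR_RGB2BGR)
cv2.imwrite('pics/z6.png',cv2.resize(im[115:235,225:345],None,fx=5,fy=5,interpolation=cv2.INTER_CUBIC))
E
```

```text
t 3.83 tcp [0.493  0.1209 0.104 ] rpy [ 179.92    0.32 -172.36] F [ 0.2 -0.6 -0. ] T [0.01 0.04 0.02] w 0.0089 j6 -97.7
err world mm [  3.1 -23.1  -1. ]
{'x': -0.0, 'y': -0.78, 'z': 0.03, 'rx': 0.001, 'ry': 0.006, 'rz': 0.001}
{'x': -0.0, 'y': 0.0, 'z': 0.0, 'rx': 0.0, 'ry': -0.0, 'rz': -0.0}
```

View pics/z6.png

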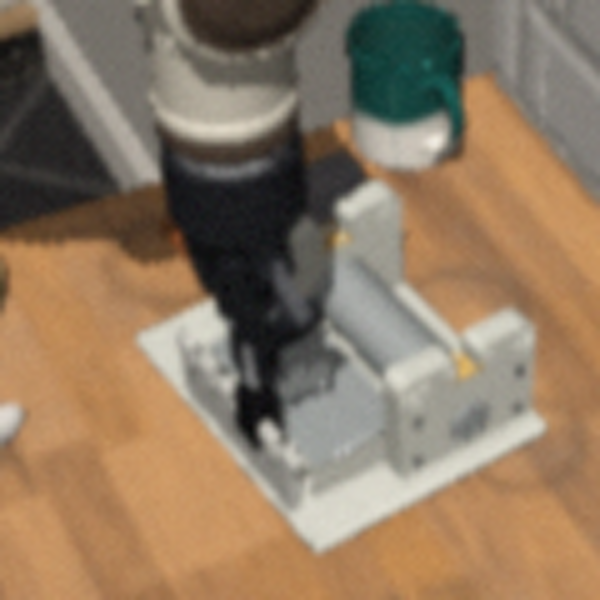

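Emit:
step_arm(moves=[{"gripper": 0.0, "x": 0, "y": -0.5, "z": 0, "rx": 0, "ry": 0.004, "rz": 0}, {"gripper": 0.0, "x": 0, "y": -0.35, "z": 0, "rx": 0, "ry": 0, "rz": 0}, {"gripper": 0.0, "x": 0, "y": 0, "z": 0, "rx": 0, "ry": 0, "rz": 0}])

```text
time_s: 4.25
tcp_pos: [0.4961, 0.0932, 0.103]
eef_rot: [179.9, -0.0, -172.4]
ft_force: [0.9, -0.1, -0.9]
grip_width: 0.009
```

```bash
python3 p.py .4961 .0978 .086 187.6 2
```

```text
t 4.25 tcp [0.4961 0.0932 0.103 ] rpy [ 1.7994e+02 -1.0000e-02 -1.7238e+02] F [ 0.9 -0.1 -0.9] T [ 0.01 -0.05  0.02] w 0.009 j6 -100.8
err world mm [  0.    4.6 -17. ]
{'x': -0.02, 'y': 0.15, 'z': 0.57, 'rx': 0.001, 'ry': -0.0, 'rz': 0.0}
```

Emit:
step_arm(moves=[{"gripper": 0.0, "x": 0, "y": 0.15, "z": 0, "rx": 0, "ry": 0, "rz": 0}, {"gripper": 0.0, "x": 0, "y": 0, "z": 0, "rx": 0, "ry": 0, "rz": 0}])

```text
time_s: 4.5
tcp_pos: [0.4954, 0.0979, 0.1029]
eef_rot: [179.9, -0.0, -172.4]
ft_force: [-0.2, -0.5, -0.3]
grip_width: 0.0088
```

Emit:
step_arm(moves=[{"gripper": 0.0, "x": 0, "y": 0, "z": 0.25, "rx": 0, "ry": 0, "rz": 0}, {"gripper": 0.0, "x": 0, "y": 0, "z": 0.1, "rx": 0, "ry": 0, "rz": 0}, {"gripper": 0.0, "x": 0, "y": 0, "z": 0, "rx": 0, "ry": 0, "rz": 0}])

```text
time_s: 4.88
tcp_pos: [0.4953, 0.0985, 0.0915]
eef_rot: [179.9, -0.0, -172.4]
ft_force: [0.6, -0.8, -0.6]
grip_width: 0.0089
```

Emit:
step_arm(moves=[{"gripper": 0.0, "x": 0, "y": 0, "z": 0.14, "rx": 0, "ry": 0, "rz": 0}, {"gripper": 0.0, "x": 0, "y": 0, "z": 0.0, "rx": 0, "ry": 0, "rz": 0}])

```text
time_s: 5.12
tcp_pos: [0.4954, 0.0985, 0.087]
eef_rot: [179.9, -0.0, -172.4]
ft_force: [1.1, -0.6, -1.4]
grip_width: 0.0095
```

Emit:
step_arm(moves=[{"gripper": 0.25, "x": 0, "y": 0, "z": 0, "rx": 0, "ry": 0, "rz": 0}, {"gripper": 0.45, "x": 0, "y": 0, "z": 0, "rx": 0, "ry": 0, "rz": 0}, {"gripper": 0.45, "x": 0, "y": 0, "z": -0.8, "rx": 0, "ry": 0, "rz": 0}, {"gripper": 0.45, "x": 0, "y": 0, "z": -1, "rx": 0, "ry": 0, "rz": 0}, {"gripper": 0.45, "x": 0, "y": 0, "z": -1, "rx": 0, "ry": 0, "rz": 0}])

```text
time_s: 5.75
tcp_pos: [0.4931, 0.0984, 0.1709]
eef_rot: [179.9, -0.4, -172.4]
ft_force: [0.9, -0.8, 0.4]
grip_width: 0.0382
```

```bash
python3 - <<'E'
from h import *
f=grab('scene','s4');im=cv2.cvtColor(f['img'],cv2.COLOR_RGB2BGR)
cv2.imwrite('pics/z7.png',cv2.resize(im[115:235,225:345],None,fx=5,fy=5,interpolation=cv2.INTER_CUBIC))
E
python3 p.py .44 -.226 .11 206 20
```

```text
t 5.8 tcp [0.4959 0.0983 0.1755] rpy [ 1.7993e+02  4.0000e-02 -1.7236e+02] F [2.  0.7 3. ] T [ 0.09 -0.14  0.  ] w 0.0385 j6 -100.2
err world mm [ -55.9 -324.3  -65.5]
{'x': 0.31, 'y': -1.0, 'z': 0.21, 'rx': 0.001, 'ry': 0.001, 'rz': -0.18}
{'x': 0.53, 'y': -1.0, 'z': 0.22, 'rx': 0.0, 'ry': -0.0, 'rz': -0.14}
{'x': 0.72, 'y': -1.0, 'z': 0.25, 'rx': 0.0, 'ry': -0.0, 'rz': -0.0}
{'x': 0.72, 'y': -1.0, 'z': 0.24, 'rx': 0.0, 'ry': -0.0, 'rz': -0.0}
{'x': 0.72, 'y': -1.0, 'z': 0.25, 'rx': 0.0, 'ry': -0.0, 'rz': -0.0}
{'x': 0.72, 'y': -1.0, 'z': 0.24, 'rx': 0.0, 'ry': -0.0, 'rz': -0.0}
{'x': 0.72, 'y': -1.0, 'z': 0.25, 'rx': 0.0, 'ry': -0.0, 'rz': -0.0}
{'x': 0.72, 'y': -1.0, 'z': 0.24, 'rx': 0.0, 'ry': -0.0, 'rz': -0.0}
{'x': 0.72, 'y': -1.0, 'z': 0.25, 'rx': 0.0, 'ry': -0.0, 'rz': -0.0}
{'x': 0.1, 'y': -0.14, 'z': 0.03, 'rx': 0.0, 'ry': -0.0, 'rz': -0.0}
```

View pics/z7.png

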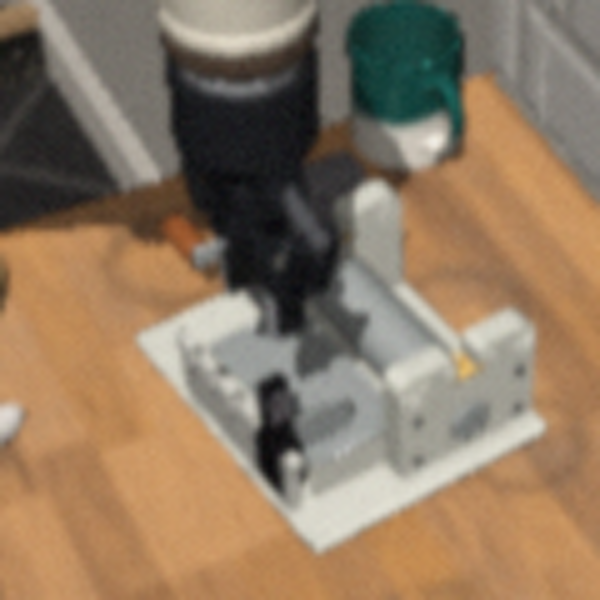

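Emit:
step_arm(moves=[{"gripper": 0.45, "x": 0.3, "y": -1, "z": 0, "rx": 0, "ry": 0, "rz": -0.18}, {"gripper": 0.45, "x": 0.55, "y": -1, "z": 0, "rx": 0, "ry": 0, "rz": -0.14}, {"gripper": 0.45, "x": 0.75, "y": -1, "z": 0.2, "rx": 0, "ry": 0, "rz": 0}, {"gripper": 0.45, "x": 0.75, "y": -1, "z": 0.2, "rx": 0, "ry": 0, "rz": 0}, {"gripper": 0.45, "x": 0.75, "y": -1, "z": 0.2, "rx": 0, "ry": 0, "rz": 0}])

```text
time_s: 6.42
tcp_pos: [0.4663, -0.0802, 0.1596]
eef_rot: [-179.8, 0.4, -153.1]
ft_force: [0.4, -0.4, -0.3]
grip_width: 0.0382
```

Emit:
step_arm(moves=[{"gripper": 0.45, "x": 0.75, "y": -1, "z": 0.2, "rx": 0, "ry": 0, "rz": 0}, {"gripper": 0.45, "x": 0.75, "y": -1, "z": 0.2, "rx": 0, "ry": 0, "rz": 0}, {"gripper": 0.45, "x": 0.75, "y": -1, "z": 0.2, "rx": 0, "ry": 0, "rz": 0}])

```text
time_s: 6.8
tcp_pos: [0.4461, -0.1948, 0.1411]
eef_rot: [-179.7, 0.5, -153.1]
ft_force: [-0.5, -0.3, 0.4]
grip_width: 0.0384
```

```bash
python3 p.py .4352 -.2299 .10 206 20
```

```text
t 6.8 tcp [ 0.4461 -0.1948  0.1411] rpy [-179.71    0.47 -153.1 ] F [-0.5 -0.3  0.4] T [-0.04  0.01 -0.06] w 0.0384 j6 -155.1
err world mm [-10.9 -35.1 -41.1]
{'x': 0.63, 'y': -0.64, 'z': 1.0, 'rx': -0.005, 'ry': 0.008, 'rz': 0.016}
{'x': 0.23, 'y': -0.24, 'z': 0.37, 'rx': -0.0, 'ry': 0.0, 'rz': -0.0}
```

Emit:
step_arm(moves=[{"gripper": 0.45, "x": 0.6, "y": -0.55, "z": 0.5, "rx": -0.005, "ry": 0.008, "rz": 0.016}, {"gripper": 0.45, "x": 0.2, "y": -0.2, "z": 0.4, "rx": 0, "ry": 0, "rz": 0}, {"gripper": 0.45, "x": 0, "y": 0, "z": 0, "rx": 0, "ry": 0, "rz": 0}])

```text
time_s: 7.18
tcp_pos: [0.4341, -0.2283, 0.1128]
eef_rot: [-180.0, 0.0, -154.2]
ft_force: [0.7, 0.5, 0.8]
grip_width: 0.0388
```

```bash
python3 p.py .4352 -.2299 .026 206 20
```

```text
t 7.17 tcp [ 0.4341 -0.2283  0.1128] rpy [-1.8000e+02  3.0000e-02 -1.5424e+02] F [0.7 0.5 0.8] T [0.01 0.01 0.04] w 0.0388 j6 -157.7
err world mm [  1.1  -1.6 -86.8]
{'x': -0.0, 'y': -0.02, 'z': 1.0, 'rx': -0.0, 'ry': 0.001, 'rz': -0.004}
{'x': -0.01, 'y': -0.02, 'z': 1.0, 'rx': -0.0, 'ry': -0.0, 'rz': -0.0}
{'x': -0.0, 'y': -0.02, 'z': 0.89, 'rx': -0.0, 'ry': -0.0, 'rz': -0.0}
```

Emit:
step_arm(moves=[{"gripper": 0.45, "x": 0, "y": -0.05, "z": 1, "rx": 0, "ry": 0, "rz": 0}, {"gripper": 0.45, "x": 0, "y": 0, "z": 0.9, "rx": 0, "ry": 0, "rz": 0}, {"gripper": 0.45, "x": 0, "y": 0, "z": 0.5, "rx": 0, "ry": 0, "rz": 0}, {"gripper": 0.45, "x": 0, "y": 0, "z": 0, "rx": 0, "ry": 0, "rz": 0}])

```text
time_s: 7.68
tcp_pos: [0.4377, -0.2276, 0.0413]
eef_rot: [-179.8, 0.2, -154.0]
ft_force: [0.0, -0.7, 0.7]
grip_width: 0.0385
```

```bash
python3 p.py .4352 -.2299 .026 206 20
```

```text
t 7.67 tcp [ 0.4377 -0.2276  0.0413] rpy [-179.8     0.19 -153.98] F [ 0.  -0.7  0.7] T [ 0.01 -0.   -0.01] w 0.0385 j6 -157.7
err world mm [ -2.5  -2.3 -15.3]
{'x': 0.11, 'y': -0.03, 'z': 0.51, 'rx': -0.004, 'ry': 0.003, 'rz': 0.0}
```

Emit:
step_arm(moves=[{"gripper": 0.45, "x": 0.1, "y": -0.02, "z": 0.5, "rx": 0, "ry": 0, "rz": 0}, {"gripper": 0.45, "x": 0, "y": 0, "z": 0, "rx": 0, "ry": 0, "rz": 0}])

```text
time_s: 7.92
tcp_pos: [0.4364, -0.23, 0.0269]
eef_rot: [-179.6, 0.3, -153.9]
ft_force: [-1.2, 0.0, 0.2]
grip_width: 0.0385
```

```bash
python3 - <<'E'
from h import *
f=grab('scene','s5');im=cv2.cvtColor(f['img'],cv2.COLOR_RGB2BGR)
cv2.imwrite('pics/z8.png',cv2.resize(im[220:340,250:370],None,fx=5,fy=5,interpolation=cv2.INTER_CUBIC))
E
python3 p.py .4352 -.2299 .025 206 20
```

```text
t 7.97 tcp [ 0.4371 -0.2306  0.0278] rpy [-179.54    0.3  -153.93] F [-0.5  0.3 -0.4] T [-0.05 -0.   -0.01] w 0.0385 j6 -158.1
err world mm [-1.9  0.7 -2.8]
{'x': 0.05, 'y': 0.05, 'z': 0.09, 'rx': -0.008, 'ry': 0.005, 'rz': 0.001}
{'x': -0.0, 'y': 0.0, 'z': 0.0, 'rx': 0.0, 'ry': 0.0, 'rz': 0.0}
```

View pics/z8.png

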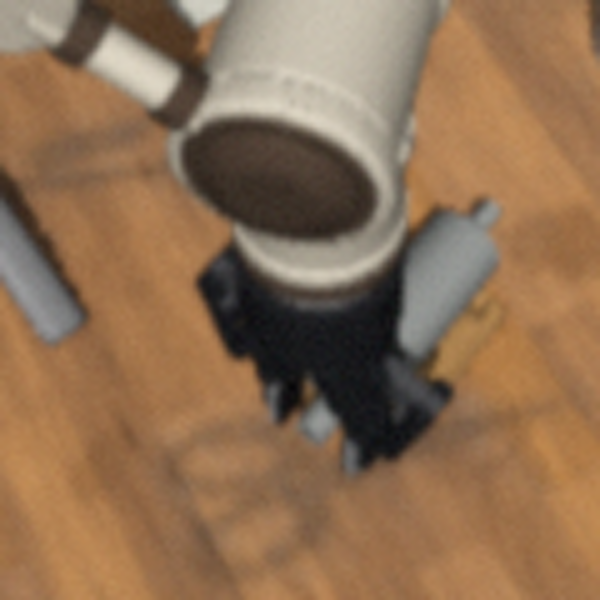

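Emit:
step_arm(moves=[{"gripper": 0.3, "x": 0.04, "y": 0.04, "z": 0.06, "rx": -0.008, "ry": 0.005, "rz": 0}, {"gripper": 0.0, "x": 0, "y": 0, "z": 0, "rx": 0, "ry": 0, "rz": 0}, {"gripper": 0.0, "x": 0, "y": 0, "z": 0, "rx": 0, "ry": 0, "rz": 0}, {"gripper": 0.0, "x": 0, "y": 0, "z": 0, "rx": 0, "ry": 0, "rz": 0}])

```text
time_s: 8.48
tcp_pos: [0.4354, -0.2299, 0.0268]
eef_rot: [179.9, -0.0, -153.9]
ft_force: [-0.2, 0.1, 0.1]
grip_width: 0.0151
```

```bash
python3 p.py .4352 -.2299 .025 206 20
```

```text
t 8.47 tcp [ 0.4354 -0.2299  0.0268] rpy [ 1.7993e+02 -1.0000e-02 -1.5393e+02] F [-0.2  0.1  0.1] T [0.15 0.14 0.03] w 0.0151 j6 -158.0
err world mm [-0.2 -0.  -1.8]
{'x': 0.01, 'y': 0.0, 'z': 0.06, 'rx': 0.001, 'ry': -0.0, 'rz': 0.001}
```

Emit:
step_arm(moves=[{"gripper": 0.0, "x": 0, "y": 0, "z": 0, "rx": 0, "ry": 0, "rz": 0}, {"gripper": 0.0, "x": 0, "y": 0, "z": 0, "rx": 0, "ry": 0, "rz": 0}])

```text
time_s: 8.72
tcp_pos: [0.4354, -0.2299, 0.0268]
eef_rot: [179.9, -0.0, -153.9]
ft_force: [-0.6, 0.2, 0.0]
grip_width: 0.0149
```

Emit:
step_arm(moves=[{"gripper": 0.3, "x": 0, "y": 0, "z": 0, "rx": 0, "ry": 0, "rz": 0}, {"gripper": 0.45, "x": 0, "y": 0, "z": 0, "rx": 0, "ry": 0, "rz": 0}, {"gripper": 0.45, "x": 0, "y": 0, "z": -0.9, "rx": 0, "ry": 0, "rz": 0}, {"gripper": 0.7, "x": 0, "y": 0, "z": -1, "rx": 0, "ry": 0, "rz": 0}, {"gripper": 1, "x": 0, "y": 0, "z": -1, "rx": 0, "ry": 0, "rz": 0}])

```text
time_s: 9.35
tcp_pos: [0.4346, -0.2296, 0.114]
eef_rot: [179.8, -0.1, -154.0]
ft_force: [-0.4, 0.7, 0.4]
grip_width: 0.0734
```

Emit:
step_arm(moves=[{"gripper": 1, "x": -0.8, "y": 0, "z": 0, "rx": 0, "ry": 0, "rz": 0}, {"gripper": 1, "x": -1, "y": 0, "z": 0, "rx": 0, "ry": 0, "rz": 0}, {"gripper": 1, "x": -0.6, "y": 0, "z": 0, "rx": 0, "ry": 0, "rz": 0}, {"gripper": 1, "x": 0, "y": 0, "z": 0, "rx": 0, "ry": 0, "rz": 0}])

```text
time_s: 9.85
tcp_pos: [0.5033, -0.1997, 0.118]
eef_rot: [-179.7, 0.1, -154.0]
ft_force: [-1.1, -0.3, -0.5]
grip_width: 0.0855
```

```bash
python3 - <<'E'
from h import *
f=grab('top','t1');im=cv2.cvtColor(f['img'],cv2.COLOR_RGB2BGR)
cv2.imwrite('pics/z9.png',cv2.resize(im[180:290,330:440],None,fx=5,fy=5,interpolation=cv2.INTER_CUBIC))
E
python3 p.py .5003 -.198 .025 206 20
```

```text
t 9.9 tcp [ 0.5027 -0.1999  0.1179] rpy [-1.7974e+02  1.0000e-01 -1.5405e+02] F [0.6 0.5 0. ] T [-0.03 -0.01  0.02] w 0.0854 j6 -150.4
err world mm [ -2.4   1.9 -92.9]
{'x': 0.02, 'y': 0.03, 'z': 1.0, 'rx': -0.005, 'ry': 0.002, 'rz': -0.001}
{'x': 0.01, 'y': 0.03, 'z': 1.0, 'rx': 0.0, 'ry': -0.0, 'rz': 0.0}
{'x': 0.01, 'y': 0.03, 'z': 1.0, 'rx': 0.0, 'ry': -0.0, 'rz': 0.0}
{'x': 0.01, 'y': 0.01, 'z': 0.1, 'rx': 0.0, 'ry': -0.0, 'rz': 0.0}
```

View pics/z9.png

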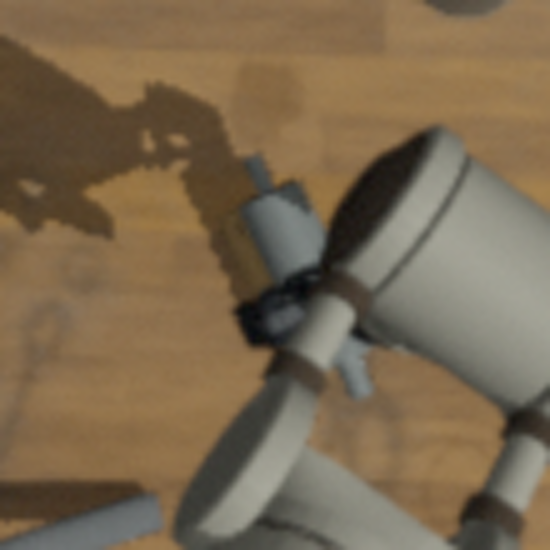

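Emit:
step_arm(moves=[{"gripper": 1, "x": 0.05, "y": 0.09, "z": 0.8, "rx": -0.004, "ry": 0, "rz": 0}, {"gripper": 1, "x": 0, "y": 0, "z": 0.9, "rx": 0, "ry": 0, "rz": 0}, {"gripper": 1, "x": 0, "y": 0, "z": 0.5, "rx": 0, "ry": 0, "rz": 0}, {"gripper": 1, "x": 0, "y": 0, "z": 0.0, "rx": 0, "ry": 0, "rz": 0}])

```text
time_s: 10.4
tcp_pos: [0.4979, -0.1999, 0.0501]
eef_rot: [-180.0, 0.0, -154.2]
ft_force: [0.8, -0.3, 1.2]
grip_width: 0.0858
```

```bash
python3 p.py .5003 -.198 .027 206 20
```

```text
t 10.4 tcp [ 0.4979 -0.1999  0.0501] rpy [-179.99    0.   -154.17] F [ 0.8 -0.3  1.2] T [0.02 0.01 0.  ] w 0.0858 j6 -150.6
err world mm [  2.4   1.9 -23.1]
{'x': -0.1, 'y': 0.02, 'z': 0.77, 'rx': -0.0, 'ry': 0.0, 'rz': -0.003}
```

Emit:
step_arm(moves=[{"gripper": 1, "x": -0.1, "y": 0.02, "z": 0.45, "rx": 0, "ry": 0, "rz": 0}, {"gripper": 1, "x": 0, "y": 0, "z": 0.25, "rx": 0, "ry": 0, "rz": 0}, {"gripper": 1, "x": 0, "y": 0, "z": 0.0, "rx": 0, "ry": 0, "rz": 0}])

```text
time_s: 10.78
tcp_pos: [0.5014, -0.1989, 0.0294]
eef_rot: [-179.8, 0.1, -154.2]
ft_force: [0.6, 0.6, 0.2]
grip_width: 0.0851
```

```bash
python3 p.py .5003 -.198 .027 206 20
```

```text
t 10.78 tcp [ 0.5014 -0.1989  0.0294] rpy [-1.7984e+02  8.0000e-02 -1.5418e+02] F [0.6 0.6 0.2] T [-0.03 -0.03 -0.05] w 0.0851 j6 -150.3
err world mm [-1.1  0.9 -2.4]
{'x': 0.02, 'y': 0.04, 'z': 0.08, 'rx': -0.003, 'ry': 0.001, 'rz': -0.003}
```

Emit:
step_arm(moves=[{"gripper": 0.8, "x": 0.02, "y": 0.04, "z": 0.03, "rx": -0.003, "ry": 0, "rz": -0.003}, {"gripper": 0.55, "x": 0, "y": 0, "z": 0, "rx": 0, "ry": 0, "rz": 0}, {"gripper": 0.3, "x": 0, "y": 0, "z": 0, "rx": 0, "ry": 0, "rz": 0}, {"gripper": 0.0, "x": 0, "y": 0, "z": 0, "rx": 0, "ry": 0, "rz": 0}, {"gripper": 0.0, "x": 0, "y": 0, "z": 0, "rx": 0, "ry": 0, "rz": 0}])

```text
time_s: 11.4
tcp_pos: [0.5006, -0.1973, 0.0298]
eef_rot: [179.9, 0.1, -154.0]
ft_force: [0.1, 1.3, -0.9]
grip_width: 0.0426
```

```bash
python3 p.py .5003 -.198 .027 206 20
```

```text
t 11.4 tcp [ 0.5006 -0.1973  0.0298] rpy [ 1.7991e+02  1.1000e-01 -1.5398e+02] F [ 0.1  1.3 -0.9] T [-0.04 -0.   -0.05] w 0.0426 j6 -150.6
err world mm [-0.3 -0.7 -2.8]
{'x': 0.02, 'y': -0.02, 'z': 0.09, 'rx': 0.001, 'ry': 0.002, 'rz': 0.0}
```

Emit:
step_arm(moves=[{"gripper": 0, "x": 0, "y": 0, "z": -0.4, "rx": 0, "ry": 0, "rz": 0}, {"gripper": 0, "x": 0, "y": 0, "z": -0.9, "rx": 0, "ry": 0, "rz": 0}, {"gripper": 0, "x": 0, "y": 0, "z": -1, "rx": 0, "ry": 0, "rz": 0}, {"gripper": 0, "x": 0, "y": 0, "z": -1, "rx": 0, "ry": 0, "rz": 0}, {"gripper": 0, "x": 0, "y": 0, "z": -1, "rx": 0, "ry": 0, "rz": 0}])

```text
time_s: 12.02
tcp_pos: [0.4975, -0.1961, 0.1603]
eef_rot: [179.5, -0.2, -154.0]
ft_force: [0.7, -0.0, -3.5]
grip_width: 0.0421
```

```bash
python3 p.py .60 .161 .19 97.6 20; python3 - <<'E'
from h import *
f=grab('scene','s6');im=cv2.cvtColor(f['img'],cv2.COLOR_RGB2BGR)
cv2.imwrite('pics/z10.png',cv2.resize(im[150:320,230:430],None,fx=4,fy=3.5,interpolation=cv2.INTER_CUBIC))
E
```

```text
t 12.03 tcp [ 0.4975 -0.1961  0.1603] rpy [ 1.7951e+02 -1.5000e-01 -1.5399e+02] F [ 0.7 -0.  -3.5] T [-0.04 -0.07 -0.08] w 0.0421 j6 -150.6
err world mm [102.5 357.1  29.7]
{'x': -0.9, 'y': 1.0, 'z': -0.1, 'rx': 0.0, 'ry': -0.001, 'rz': 0.18}
{'x': -0.62, 'y': 1.0, 'z': -0.09, 'rx': 0.0, 'ry': -0.001, 'rz': 0.18}
{'x': -0.39, 'y': 1.0, 'z': -0.08, 'rx': 0.0, 'ry': -0.001, 'rz': 0.18}
{'x': -0.2, 'y': 1.0, 'z': -0.08, 'rx': 0.0, 'ry': -0.001, 'rz': 0.18}
{'x': -0.01, 'y': 1.0, 'z': -0.07, 'rx': 0.0, 'ry': -0.001, 'rz': 0.18}
{'x': 0.17, 'y': 1.0, 'z': -0.07, 'rx': 0.001, 'ry': -0.001, 'rz': 0.18}
{'x': 0.36, 'y': 1.0, 'z': -0.08, 'rx': 0.0, 'ry': -0.001, 'rz': 0.18}
{'x': 0.58, 'y': 1.0, 'z': -0.09, 'rx': 0.001, 'ry': -0.001, 'rz': 0.18}
{'x': 0.86, 'y': 1.0, 'z': -0.1, 'rx': 0.0, 'ry': -0.001, 'rz': 0.18}
{'x': 1.0, 'y': 0.82, 'z': -0.1, 'rx': 0.0, 'ry': -0.001, 'rz': 0.18}
{'x': 0.81, 'y': 0.45, 'z': -0.08, 'rx': 0.001, 'ry': -0.001, 'rz': 0.092}
{'x': 0.0, 'y': -0.0, 'z': 0.0, 'rx': -0.0, 'ry': -0.0, 'rz': 0.0}
```

View pics/z10.png

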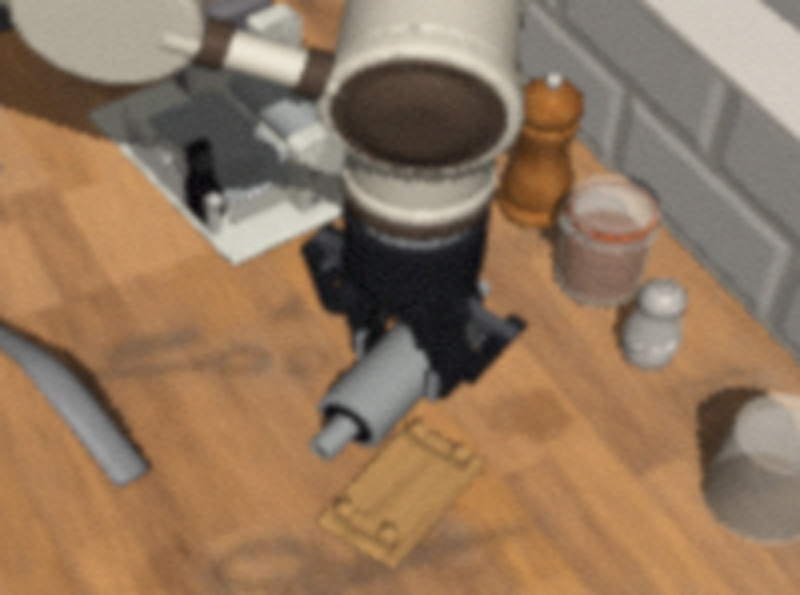

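Emit:
step_arm(moves=[{"gripper": 0, "x": -0.5, "y": 0.7, "z": -0.3, "rx": 0.004, "ry": 0, "rz": 0.12}, {"gripper": 0, "x": -0.6, "y": 1, "z": -0.3, "rx": 0, "ry": 0, "rz": 0.18}, {"gripper": 0, "x": -0.4, "y": 1, "z": -0.3, "rx": 0, "ry": 0, "rz": 0.18}, {"gripper": 0, "x": -0.2, "y": 1, "z": -0.2, "rx": 0, "ry": 0, "rz": 0.18}, {"gripper": 0, "x": 0, "y": 1, "z": 0, "rx": 0, "ry": 0, "rz": 0.18}])

```text
time_s: 12.7
tcp_pos: [0.5335, -0.0458, 0.199]
eef_rot: [-179.9, 0.3, 156.1]
ft_force: [0.9, 0.1, -3.2]
grip_width: 0.042
```

```bash
python3 p.py .60 .161 .19 97.6 20
```

```text
t 12.7 tcp [ 0.5335 -0.0458  0.199 ] rpy [-179.91    0.31  156.06] F [ 0.9  0.1 -3.2] T [-0.03 -0.01 -0.07] w 0.042 j6 -83.8
err world mm [ 66.5 206.8  -9. ]
{'x': 0.11, 'y': 1.0, 'z': 0.04, 'rx': 0.0, 'ry': 0.001, 'rz': 0.18}
{'x': 0.29, 'y': 1.0, 'z': 0.04, 'rx': 0.0, 'ry': 0.001, 'rz': 0.18}
{'x': 0.5, 'y': 1.0, 'z': 0.04, 'rx': 0.0, 'ry': 0.001, 'rz': 0.18}
{'x': 0.76, 'y': 1.0, 'z': 0.05, 'rx': 0.0, 'ry': 0.001, 'rz': 0.18}
{'x': 1.0, 'y': 0.92, 'z': 0.06, 'rx': 0.001, 'ry': 0.001, 'rz': 0.18}
{'x': 1.0, 'y': 0.63, 'z': 0.05, 'rx': 0.0, 'ry': 0.0, 'rz': 0.12}
{'x': 0.25, 'y': 0.12, 'z': 0.01, 'rx': 0.0, 'ry': 0.0, 'rz': 0.0}
```

Emit:
step_arm(moves=[{"gripper": 0, "x": 0.1, "y": 1, "z": 0.0, "rx": 0, "ry": 0, "rz": 0.18}, {"gripper": 0, "x": 0.3, "y": 1, "z": 0, "rx": 0, "ry": 0, "rz": 0.18}, {"gripper": 0, "x": 0.5, "y": 1, "z": 0, "rx": 0, "ry": 0, "rz": 0.18}, {"gripper": 0, "x": 0.75, "y": 0.9, "z": 0, "rx": 0, "ry": 0, "rz": 0.18}, {"gripper": 0, "x": 0.6, "y": 0.5, "z": 0, "rx": 0, "ry": 0, "rz": 0.15}])

```text
time_s: 13.32
tcp_pos: [0.5792, 0.106, 0.1956]
eef_rot: [180.0, 0.2, 104.5]
ft_force: [-0.2, -0.1, -3.1]
grip_width: 0.0423
```

```bash
python3 p.py .6015 .161 .19 97.6 20
```

```text
t 13.32 tcp [0.5792 0.106  0.1956] rpy [179.97   0.23 104.51] F [-0.2 -0.1 -3.1] T [-0.05 -0.   -0.  ] w 0.0423 j6 -15.7
err world mm [22.3 55.  -5.6]
{'x': 1.0, 'y': 0.74, 'z': 0.11, 'rx': 0.001, 'ry': 0.004, 'rz': 0.121}
{'x': 0.64, 'y': 0.36, 'z': 0.07, 'rx': -0.0, 'ry': 0.0, 'rz': -0.0}
```

Emit:
step_arm(moves=[{"gripper": 0, "x": 0.9, "y": 0.65, "z": 0.1, "rx": 0, "ry": 0.004, "rz": 0.12}, {"gripper": 0, "x": 0.45, "y": 0.3, "z": 0, "rx": 0, "ry": 0, "rz": 0}, {"gripper": 0, "x": 0, "y": 0, "z": 0, "rx": 0, "ry": 0, "rz": 0}])

```text
time_s: 13.7
tcp_pos: [0.5982, 0.1538, 0.1905]
eef_rot: [-179.9, 0.0, 97.7]
ft_force: [0.8, -0.4, -3.1]
grip_width: 0.0422
```

```bash
python3 p.py .6015 .161 .13 97.6 20;python3 - <<'E'
from h import *
f=grab('scene','s7');im=cv2.cvtColor(f['img'],cv2.COLOR_RGB2BGR)
cv2.imwrite('pics/z11.png',cv2.resize(im[95:235,225:365],None,fx=4.2,fy=4.2,interpolation=cv2.INTER_CUBIC))
f=grab('top','t7');im=cv2.cvtColor(f['img'],cv2.COLOR_RGB2BGR)
cv2.imwrite('pics/z12.png',cv2.resize(im[150:270,215:345],None,fx=4.5,fy=4.5,interpolation=cv2.INTER_CUBIC))
E
```

```text
t 13.7 tcp [0.5982 0.1538 0.1905] rpy [-1.7991e+02  3.0000e-02  9.7660e+01] F [ 0.8 -0.4 -3.1] T [-0.02  0.02 -0.  ] w 0.0422 j6 -4.4
err world mm [  3.3   7.2 -60.5]
{'x': 0.11, 'y': 0.07, 'z': 1.0, 'rx': -0.002, 'ry': 0.001, 'rz': 0.001}
{'x': 0.11, 'y': 0.07, 'z': 1.0, 'rx': 0.0, 'ry': -0.0, 'rz': 0.0}
{'x': 0.01, 'y': 0.0, 'z': 0.02, 'rx': 0.0, 'ry': -0.0, 'rz': 0.0}
```

View pics/z11.png

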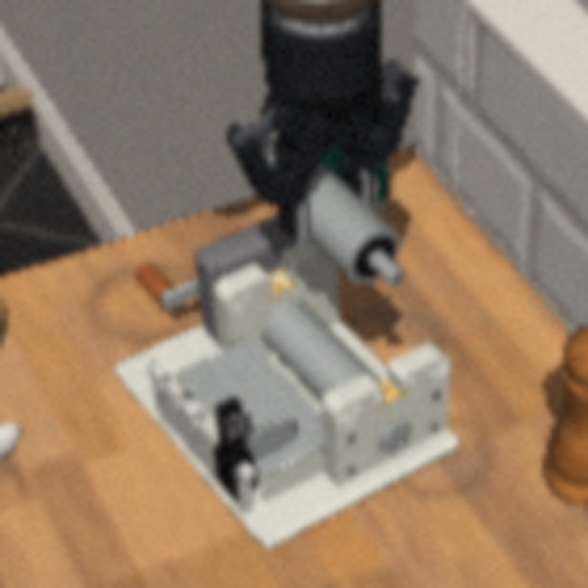

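View pics/z12.png

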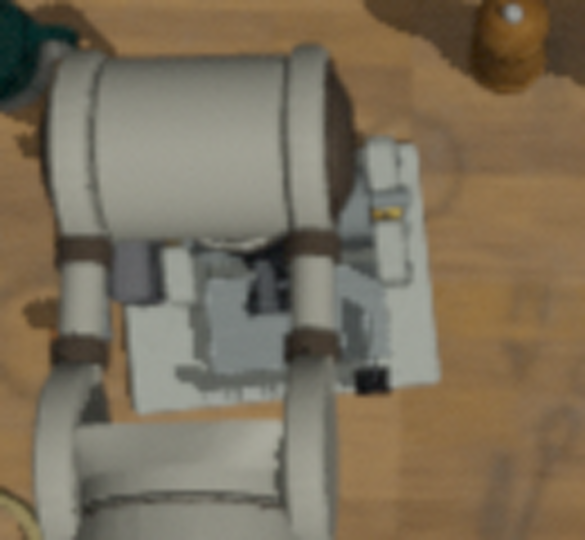

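Emit:
step_arm(moves=[{"gripper": 0, "x": 0.21, "y": 0.15, "z": 0.5, "rx": 0, "ry": 0, "rz": 0}, {"gripper": 0, "x": 0, "y": 0, "z": 0.7, "rx": 0, "ry": 0, "rz": 0}, {"gripper": 0, "x": 0, "y": 0, "z": 0.5, "rx": 0, "ry": 0, "rz": 0}, {"gripper": 0, "x": 0, "y": 0, "z": 0, "rx": 0, "ry": 0, "rz": 0}])

```text
time_s: 14.3
tcp_pos: [0.601, 0.1574, 0.1358]
eef_rot: [-179.8, 0.1, 97.4]
ft_force: [0.6, 0.6, -3.6]
grip_width: 0.0424
```

```bash
python3 p.py .602 .1607 .10 97.6 20
```

```text
t 14.3 tcp [0.601  0.1574 0.1358] rpy [-1.7979e+02  6.0000e-02  9.7440e+01] F [ 0.6  0.6 -3.6] T [-0.03 -0.01 -0.02] w 0.0424 j6 -3.8
err world mm [  1.    3.3 -35.8]
{'x': 0.09, 'y': 0.04, 'z': 1.0, 'rx': -0.004, 'ry': 0.001, 'rz': -0.003}
{'x': 0.02, 'y': 0.01, 'z': 0.19, 'rx': 0.0, 'ry': 0.0, 'rz': 0.0}
```

Emit:
step_arm(moves=[{"gripper": 0, "x": 0.12, "y": 0.05, "z": 0.3, "rx": -0.004, "ry": 0.001, "rz": -0.003}, {"gripper": 0, "x": 0, "y": 0, "z": 0.3, "rx": 0, "ry": 0, "rz": 0}, {"gripper": 0, "x": 0, "y": 0, "z": 0.1, "rx": 0, "ry": 0, "rz": 0}, {"gripper": 0, "x": 0, "y": 0, "z": 0, "rx": 0, "ry": 0, "rz": 0}])

```text
time_s: 14.8
tcp_pos: [0.6031, 0.1614, 0.1146]
eef_rot: [179.8, 0.0, 97.6]
ft_force: [-0.9, 0.6, -2.9]
grip_width: 0.0423
```

```bash
python3 p.py .602 .1607 .10 97.6 20;python3 - <<'E'
from h import *
f=grab('scene','s8');im=cv2.cvtColor(f['img'],cv2.COLOR_RGB2BGR)
cv2.imwrite('pics/z13.png',cv2.resize(im[125:225,245:345],None,fx=6,fy=6,interpolation=cv2.INTER_CUBIC))
E
```

```text
t 14.8 tcp [0.6031 0.1614 0.1146] rpy [1.7983e+02 1.0000e-02 9.7620e+01] F [-0.9  0.6 -2.9] T [ 0.01  0.01 -0.03] w 0.0423 j6 -3.7
err world mm [ -1.1  -0.7 -14.6]
{'x': -0.02, 'y': -0.04, 'z': 0.49, 'rx': 0.003, 'ry': 0.0, 'rz': 0.0}
```

View pics/z13.png

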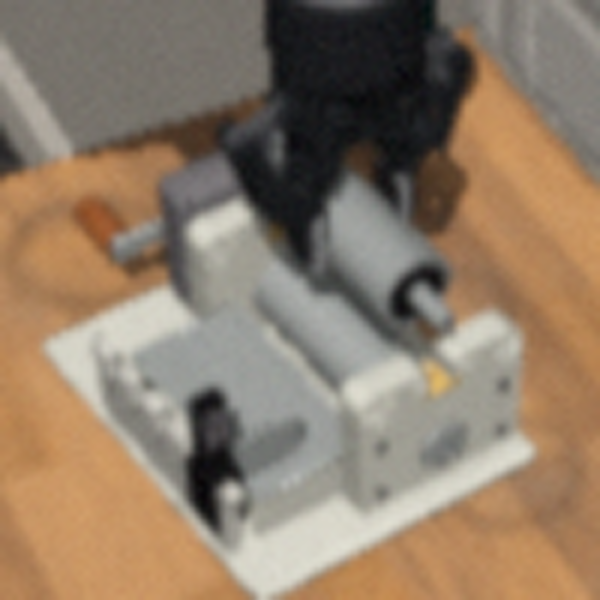

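```bash
python3 - <<'E'
from h import *
f=load('s8')
e=np.array([-.1323,.9912,0])
c=np.array([.6031,.1614,.1278]); s=np.array([.602,.1607,.086])
for nm,p in(('tip-top',c-.083*e+[0,0,.006]),('tip-bottom',c-.083*e-[0,0,.006]),('barrel end top',c-.057*e+[0,0,.022]),('slot outer',s-.081*e),('slot floor outer',s-.081*e-[0,0,.006]),('slot lip front top',s-.081*e+[-.0071,-.0009,.01]),('slot lip back',s-.081*e+[.0071,.0009,.01])):
    q=proj(f,p)[0]; print(nm,q.round(1),((q-[245,125]+.5)*6).round(0))
E
```

```text
tip-top [319.1 177.3] [448. 317.]
tip-bottom [319.1 180.2] [448. 334.]
barrel end top [314.  168.2] [417. 262.]
slot outer [318.4 188.6] [443. 385.]
slot floor outer [318.4 190. ] [443. 393.]
slot lip front top [316.4 187.3] [432. 377.]
slot lip back [320.4 185.3] [455. 365.]
```

```bash
python3 - <<'E'
from h import *
f=load('s8');im=cv2.cvtColor(f['img'],cv2.COLOR_RGB2BGR)
cv2.imwrite('pics/z14.png',cv2.resize(im[160:200,295:340],None,fx=14,fy=14,interpolation=cv2.INTER_CUBIC))
E
```

```text
(no output)
```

View pics/z14.png

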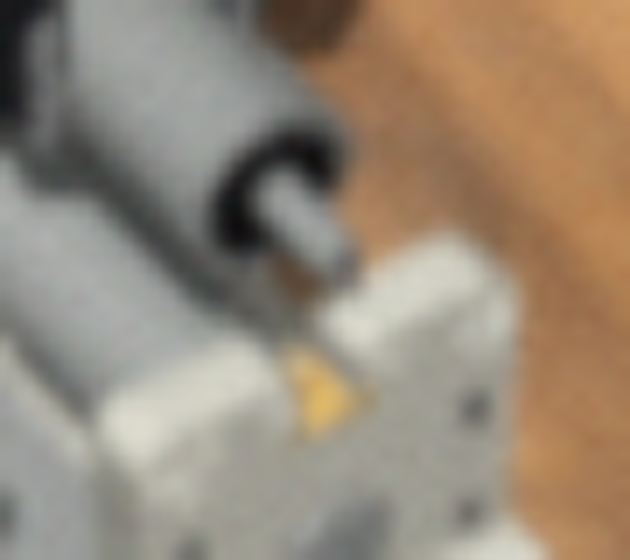

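Emit:
step_arm(moves=[{"gripper": 0, "x": -0.03, "y": -0.05, "z": 0.3, "rx": 0.002, "ry": 0, "rz": 0}, {"gripper": 0, "x": 0, "y": 0, "z": 0.25, "rx": 0, "ry": 0, "rz": 0}, {"gripper": 0, "x": 0, "y": 0, "z": 0, "rx": 0, "ry": 0, "rz": 0}])

```text
time_s: 15.22
tcp_pos: [0.602, 0.1602, 0.0976]
eef_rot: [179.9, 0.0, 97.6]
ft_force: [-0.7, -1.0, -3.5]
grip_width: 0.0424
```

```bash
python3 p.py .6015 .1607 .09 97.6 20
```

```text
t 15.22 tcp [0.602  0.1602 0.0976] rpy [1.7989e+02 1.0000e-02 9.7620e+01] F [-0.7 -1.  -3.5] T [0.05 0.06 0.02] w 0.0424 j6 -3.8
err world mm [-0.5  0.5 -7.6]
{'x': 0.02, 'y': -0.01, 'z': 0.25, 'rx': 0.002, 'ry': 0.0, 'rz': 0.0}
```

Emit:
step_arm(moves=[{"gripper": 0, "x": 0.02, "y": -0.01, "z": 0.15, "rx": 0.002, "ry": 0, "rz": 0}, {"gripper": 0, "x": 0, "y": 0, "z": 0.1, "rx": 0, "ry": 0, "rz": 0}, {"gripper": 0, "x": 0, "y": 0, "z": 0, "rx": 0, "ry": 0, "rz": 0}])

```text
time_s: 15.6
tcp_pos: [0.6018, 0.1608, 0.0897]
eef_rot: [180.0, 0.0, 97.6]
ft_force: [-0.3, 1.1, -3.2]
grip_width: 0.0419
```

```bash
python3 p.py .6015 .1607 .09 97.6 20
```

```text
t 15.6 tcp [0.6018 0.1608 0.0897] rpy [1.800e+02 2.000e-02 9.762e+01] F [-0.3  1.1 -3.2] T [ 0.03  0.02 -0.01] w 0.0419 j6 -3.7
err world mm [-0.3 -0.1  0.3]
{'x': -0.0, 'y': -0.01, 'z': -0.01, 'rx': 0.0, 'ry': 0.0, 'rz': 0.0}
```

Axis now at about 0.103. Going on in small steps.

Emit:
step_arm(moves=[{"gripper": 0, "x": 0, "y": 0, "z": 0.1, "rx": 0, "ry": 0, "rz": 0}, {"gripper": 0, "x": 0, "y": 0, "z": 0.05, "rx": 0, "ry": 0, "rz": 0}])

```text
time_s: 15.85
tcp_pos: [0.602, 0.1608, 0.0853]
eef_rot: [180.0, 0.0, 97.6]
ft_force: [0.3, 0.6, -3.9]
grip_width: 0.0421
```

Emit:
step_arm(moves=[{"gripper": 0, "x": 0, "y": 0, "z": 0.08, "rx": 0, "ry": 0, "rz": 0}, {"gripper": 0, "x": 0, "y": 0, "z": 0, "rx": 0, "ry": 0, "rz": 0}])

```text
time_s: 16.1
tcp_pos: [0.602, 0.1608, 0.0826]
eef_rot: [180.0, 0.0, 97.6]
ft_force: [0.4, -0.3, -3.8]
grip_width: 0.0422
```

```bash
python3 p.py .6015 .1607 .073 97.6 20
```

```text
t 16.1 tcp [0.602  0.1608 0.0826] rpy [1.7996e+02 2.0000e-02 9.7620e+01] F [ 0.4 -0.3 -3.8] T [ 0.03 -0.02  0.01] w 0.0422 j6 -3.7
err world mm [-0.5 -0.1 -9.6]
{'x': -0.0, 'y': -0.02, 'z': 0.32, 'rx': 0.001, 'ry': 0.0, 'rz': 0.0}
```

Emit:
step_arm(moves=[{"gripper": 0, "x": 0, "y": 0, "z": 0.1, "rx": 0, "ry": 0, "rz": 0}, {"gripper": 0, "x": 0, "y": 0, "z": 0.06, "rx": 0, "ry": 0, "rz": 0}])

```text
time_s: 16.35
tcp_pos: [0.6022, 0.1608, 0.0778]
eef_rot: [179.9, 0.0, 97.6]
ft_force: [0.3, 0.8, -3.7]
grip_width: 0.0423
```

Emit:
step_arm(moves=[{"gripper": 0, "x": 0, "y": 0, "z": 0.1, "rx": 0, "ry": 0, "rz": 0}, {"gripper": 0, "x": 0, "y": 0, "z": 0, "rx": 0, "ry": 0, "rz": 0}])

```text
time_s: 16.6
tcp_pos: [0.602, 0.1608, 0.0743]
eef_rot: [180.0, 0.0, 97.6]
ft_force: [-0.0, -0.0, -1.1]
grip_width: 0.0423
```

```bash
python3 p.py .6015 .1607 .073 97.6 20
```

```text
t 16.6 tcp [0.602  0.1608 0.0743] rpy [1.7996e+02 2.0000e-02 9.7620e+01] F [-0.  -0.  -1.1] T [ 0.01  0.01 -0.04] w 0.0423 j6 -3.7
err world mm [-0.5 -0.1 -1.3]
{'x': -0.0, 'y': -0.02, 'z': 0.04, 'rx': 0.001, 'ry': 0.0, 'rz': 0.0}
```

Emit:
step_arm(moves=[{"gripper": 0, "x": 0, "y": 0, "z": 0.05, "rx": 0, "ry": 0, "rz": 0}, {"gripper": 0, "x": 0, "y": 0, "z": 0, "rx": 0, "ry": 0, "rz": 0}])

```text
time_s: 16.85
tcp_pos: [0.6023, 0.1608, 0.073]
eef_rot: [179.9, 0.0, 97.6]
ft_force: [-1.2, -0.7, -3.3]
grip_width: 0.0421
```

```bash
python3 p.py .6015 .1607 .073 97.6 1
```

```text
t 16.85 tcp [0.6023 0.1608 0.073 ] rpy [1.7992e+02 2.0000e-02 9.7620e+01] F [-1.2 -0.7 -3.3] T [-0.06  0.04  0.04] w 0.0421 j6 -3.7
err world mm [-0.8 -0.1  0. ]
{'x': -0.0, 'y': -0.03, 'z': -0.0, 'rx': 0.001, 'ry': 0.0, 'rz': 0.0}
```

Emit:
step_arm(moves=[{"gripper": 0, "x": 0, "y": 0, "z": 0.04, "rx": 0, "ry": 0, "rz": 0}, {"gripper": 0, "x": 0, "y": 0, "z": 0, "rx": 0, "ry": 0, "rz": 0}])

```text
time_s: 17.1
tcp_pos: [0.6026, 0.1608, 0.0729]
eef_rot: [179.9, 0.0, 97.6]
ft_force: [0.4, -0.6, -3.9]
grip_width: 0.0422
```

Emit:
step_arm(moves=[{"gripper": 0, "x": 0, "y": 0, "z": 0, "rx": 0, "ry": 0, "rz": 0}])

```text
time_s: 17.23
tcp_pos: [0.6026, 0.1609, 0.0729]
eef_rot: [179.9, 0.0, 97.6]
ft_force: [-0.5, -0.4, -1.7]
grip_width: 0.0417
```

Emit:
step_arm(moves=[{"gripper": 0, "x": 0, "y": 0, "z": 0.08, "rx": 0, "ry": 0, "rz": 0}, {"gripper": 0, "x": 0, "y": 0, "z": 0, "rx": 0, "ry": 0, "rz": 0}])

```text
time_s: 17.48
tcp_pos: [0.603, 0.1609, 0.073]
eef_rot: [179.9, 0.0, 97.6]
ft_force: [-0.1, -0.1, -3.2]
grip_width: 0.042
```

```bash
python3 p.py .6015 .1607 .073 97.6 1;python3 - <<'E'
from h import *
f=grab('scene','s9');im=cv2.cvtColor(f['img'],cv2.COLOR_RGB2BGR)
cv2.imwrite('pics/z15.png',cv2.resize(im[125:225,245:345],None,fx=6,fy=6,interpolation=cv2.INTER_CUBIC))
E
```

```text
t 17.48 tcp [0.603  0.1609 0.073 ] rpy [1.7988e+02 4.0000e-02 9.7640e+01] F [-0.1 -0.1 -3.2] T [ 0.01 -0.01  0.04] w 0.042 j6 -3.7
err world mm [-1.5 -0.2 -0. ]
{'x': -0.0, 'y': -0.05, 'z': 0.0, 'rx': 0.002, 'ry': 0.001, 'rz': 0.001}
```

View pics/z15.png

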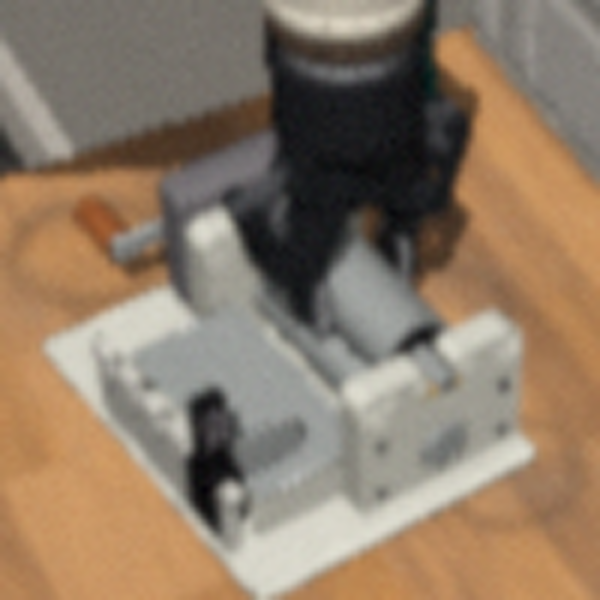

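Emit:
step_arm(moves=[{"gripper": 0.53, "x": 0, "y": 0, "z": 0, "rx": 0, "ry": 0, "rz": 0}, {"gripper": 0.6, "x": 0, "y": 0, "z": 0, "rx": 0, "ry": 0, "rz": 0}, {"gripper": 0.62, "x": 0, "y": 0, "z": 0, "rx": 0, "ry": 0, "rz": 0}])

```text
time_s: 17.9
tcp_pos: [0.604, 0.161, 0.0731]
eef_rot: [179.8, 0.0, 97.6]
ft_force: [0.7, 0.5, 0.8]
grip_width: 0.0532
```

```bash
python3 p.py .6015 .1607 .073 97.6 1
```

```text
t 17.9 tcp [0.604  0.161  0.0731] rpy [1.7975e+02 4.0000e-02 9.7630e+01] F [0.7 0.5 0.8] T [-0.    0.02  0.01] w 0.0532 j6 -3.7
err world mm [-2.5 -0.3 -0.1]
{'x': 0.0, 'y': -0.08, 'z': 0.0, 'rx': 0.004, 'ry': 0.001, 'rz': 0.001}
```

Emit:
step_arm(moves=[{"gripper": 0.66, "x": 0, "y": -0.06, "z": 0, "rx": 0.003, "ry": 0, "rz": 0}, {"gripper": 0.66, "x": 0, "y": 0, "z": -0.3, "rx": 0, "ry": 0, "rz": 0}, {"gripper": 0.66, "x": 0, "y": 0, "z": -0.8, "rx": 0, "ry": 0, "rz": 0}, {"gripper": 0.66, "x": 0, "y": 0, "z": -1, "rx": 0, "ry": 0, "rz": 0}, {"gripper": 0.66, "x": 0, "y": 0, "z": -1, "rx": 0, "ry": 0, "rz": 0}])

```text
time_s: 18.52
tcp_pos: [0.6003, 0.1606, 0.1674]
eef_rot: [-179.8, 0.0, 97.6]
ft_force: [0.4, 0.0, 0.2]
grip_width: 0.0566
```

Emit:
step_arm(moves=[{"gripper": 0.66, "x": -0.7, "y": -0.7, "z": -0.5, "rx": 0, "ry": 0, "rz": 0}, {"gripper": 0.66, "x": -1, "y": -1, "z": -0.3, "rx": 0, "ry": 0, "rz": 0}, {"gripper": 0.66, "x": -1, "y": -1, "z": 0, "rx": 0, "ry": 0, "rz": 0}, {"gripper": 0.66, "x": -1, "y": -1, "z": 0, "rx": 0, "ry": 0, "rz": 0}, {"gripper": 0.66, "x": -1, "y": -1, "z": 0, "rx": 0, "ry": 0, "rz": 0}])

```text
time_s: 19.15
tcp_pos: [0.4808, -0.0006, 0.2005]
eef_rot: [179.4, 0.2, 97.9]
ft_force: [0.4, -1.5, -0.6]
grip_width: 0.0565
```

Emit:
step_arm(moves=[{"gripper": 0.66, "x": -1, "y": -1, "z": 0, "rx": 0, "ry": 0, "rz": 0}, {"gripper": 0.66, "x": -1, "y": -1, "z": 0, "rx": 0, "ry": 0, "rz": 0}, {"gripper": 0.66, "x": -1, "y": -0.5, "z": 0, "rx": 0, "ry": 0, "rz": 0}, {"gripper": 0.66, "x": -1, "y": -0.5, "z": 0, "rx": 0, "ry": 0, "rz": 0}])

```text
time_s: 19.65
tcp_pos: [0.4056, -0.1361, 0.2034]
eef_rot: [179.1, 0.5, 97.9]
ft_force: [0.7, -0.3, 0.6]
grip_width: 0.0564
```

```bash
python3 - <<'E'
from h import *
print(bot.state()['tcp_pos'])
f=grab('scene','s10');im=cv2.cvtColor(f['img'],cv2.COLOR_RGB2BGR)
cv2.imwrite('pics/z16.png',cv2.resize(im[125:225,245:345],None,fx=6,fy=6,interpolation=cv2.INTER_CUBIC))
f=grab('top','t10');im=cv2.cvtColor(f['img'],cv2.COLOR_RGB2BGR)
cv2.imwrite('pics/z17.png',cv2.resize(im[160:260,225:335],None,fx=6,fy=6,interpolation=cv2.INTER_CUBIC))
E
```

```text
[ 0.40556572 -0.13607911  0.20342922]
```

View pics/z16.png

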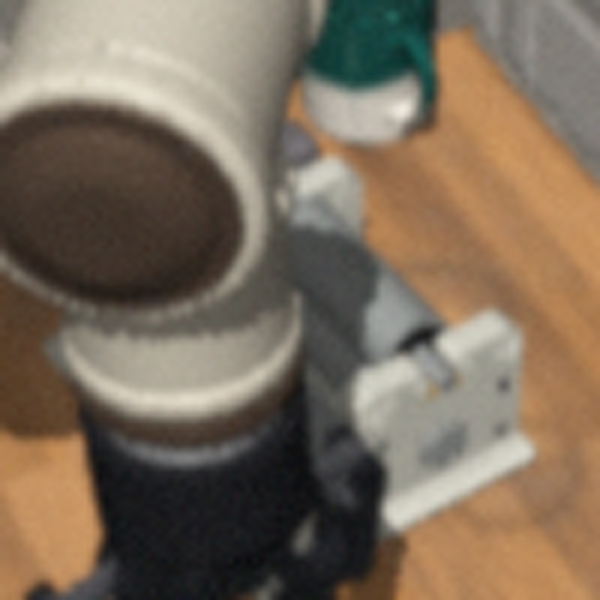

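View pics/z17.png

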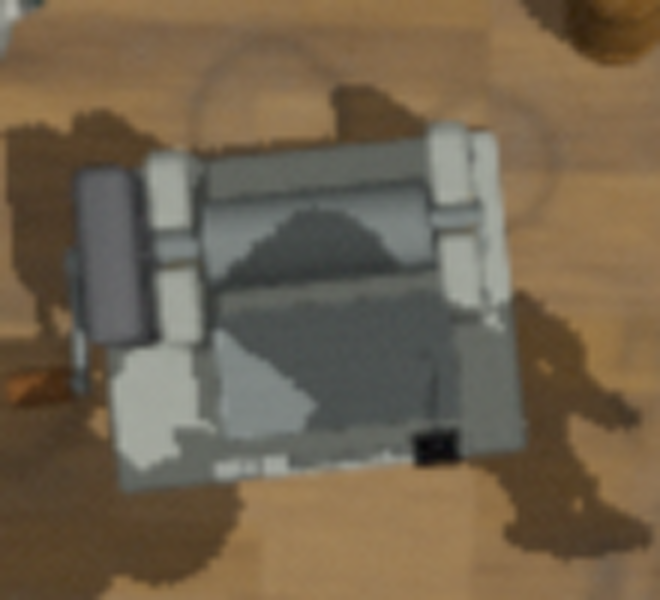

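```bash
python3 - <<'E'
from h import *
c=np.array([.602,.1607]);y=np.radians(7.6);M=np.array([[np.cos(y),-np.sin(y)],[np.sin(y),np.cos(y)]])
for n in('top0','t10','s10'):
    f=load(n);X=cloud(f).reshape(-1,3);hsv=cv2.cvtColor(f['img'],cv2.COLOR_RGB2HSV).reshape(-1,3)
    L=np.c_[(X[:,:2]-c)@M,X[:,2]]
    if n!='top0':
        for a,b in((-.055,-.035),(-.035,0),(0,.035),(.035,.055)):
            k=(L[:,1]>a)&(L[:,1]<b)&(abs(L[:,0])<.02)&(L[:,2]>.07)&(L[:,2]<.13); P=L[k]
            # circle fit r=22: z0 = z - sqrt(r2-(x-x0)2)
            from scipy.optimize import least_squares
            r=least_squares(lambda q:np.hypot(P[:,0]-q[0],P[:,2]-q[1])-.022,[0,.086],loss='soft_l1',f_scale=.002).x
            print(n,'barrel',a,b,len(P),'axis x,z',r.round(4))
        k=(abs(L[:,0])<.015)&(L[:,2]>.1)&(L[:,2]<.13);print('barrel y range',L[k,1].min(),L[k,1].max())
        for s in(-1,1):
            k=(abs(L[:,0])<.004)&(abs(s*L[:,1]-.07)<.006);print(' journal',s,np.median(L[k,2]).round(4),k.sum())
    k=(L[:,2]>.105)&(L[:,2]<.13)&(abs(L[:,0]+.115)<.03)&(hsv[:,2]<70)&(L[:,1]<.02)&(L[:,1]>-.09)
    print(n,'tab',k.sum(),np.median(L[k],0).round(4) if k.any() else '')
    k=(L[:,2]>.06)&(L[:,2]<.078)&(abs(L[:,0]+.115)<.012)&(hsv[:,2]<60)&(L[:,1]<.02)&(L[:,1]>-.09)
    print(n,'saddle top',k.sum(),np.median(L[k],0).round(4) if k.any() else '')
E
```

```text
top0 tab 23 [-0.1146 -0.0242  0.1159]
top0 saddle top 16 [-0.1138 -0.0296  0.0706]
t10 barrel -0.055 -0.035 86 axis x,z [0.0012 0.0862]
t10 barrel -0.035 0 153 axis x,z [0.0013 0.0857]
t10 barrel 0 0.035 149 axis x,z [0.0008 0.0859]
t10 barrel 0.035 0.055 90 axis x,z [0.0005 0.0862]
barrel y range -1.015823612075528 0.11687997049269112
 journal -1 0.0901 11
 journal 1 0.0943 9
t10 tab 21 [-0.1147 -0.048   0.115 ]
t10 saddle top 16 [-0.1157 -0.0542  0.0702]
s10 barrel -0.055 -0.035 78 axis x,z [0.0028 0.0876]
s10 barrel -0.035 0 128 axis x,z [0.0027 0.0878]
s10 barrel 0 0.035 112 axis x,z [0.0027 0.0881]
s10 barrel 0.035 0.055 38 axis x,z [0.0027 0.0874]
barrel y range -0.0798975083498731 0.05731109528137776
 journal -1 0.093 10
 journal 1 nan 0
s10 tab 0 
s10 saddle top 0
  return _methods._mean(a, axis=axis, dtype=dtype,
  ret = ret.dtype.type(ret / rcount)
```

```bash
python3 -c "
from rig import bot
s=bot.state();print(s['time_s'],s['ft_force']);print(bot.hand_in())"
```

```text
19.75 [ 0.44947853  0.20784524 -0.07176464]
the job is handed in; nothing more can be done
None
```

The roller is back in both bearings, the right way round, and the width guide is one notch farther out. I handed the job in at 19.75 s, and no verdict was reported.

- **Guide:** I lifted it about 18 mm and lowered it into the outermost notch. In the top-camera depth it had moved 23.8 mm outward, and its height was unchanged to within 1 mm.
- **Thick end:** I felt only the journal nearer the robot. It read 15.0 mm. The gripper read 8.9 mm on the 10 mm tab and 42.6 mm on the 44 mm barrel, so a reading of 15.0 mm fits the 17 mm journal, not the 12 mm one. I turned the roller about 108° so that end faces the gear housing.
- **Roller:** It went in slowly, with no sideways force above the sensor noise. The top camera puts its axis at 85.7–86.2 mm along the barrel, so it is level, and about 1 mm off across. The thick journal's top measured 94.3 mm against 94.5 mm expected.

Some checks disagreed or were weak:

- **Scene camera:** It put the roller axis about 1.5–2 mm higher and farther back (87.4–88.1 mm high, 2.7 mm across). That is still within the limits and roughly its calibration error.
- **Wrist force:** It never clearly showed contact on seating. I judged the roller home when it stopped moving down at the expected height.
- **Position along the axis:** I judged this only by eye, from the even gaps to the side plates.
- **Mug and glass:** I did not measure them again. The arm kept clear of both.

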